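# Sort out the left-handed press spindle

### The job

Three press spindles stand started in test nuts in the bays of the sorting board; two have right-hand threads and one has a left-hand thread. Try all three first by pushing the T-bar clockwise as seen from above: wind each one that goes down fully home and leave it so, nut in its bay, but turn the one that climbs only between an eighth and a third of a turn, and leave it raised. Then slide the climbing one, nut and all, away from the robot out of its bay so that it stands upright on the bare rear strip of the board, fully clear of the rails, and leave the tape measure, tape roll and screwdriver where they are.

Things in the scene. Friction and masses are not known exactly. Their poses are not given: they have to be found in the camera images.
- board: fixed grey-painted board 196 (x) x 340 (y) mm, deck 6 mm high. Origin: centre of underside; x away from robot, y left. Three bays, open front and rear, centred at y = -120, 0, 120 mm: two rails each, 66 mm apart, 10 wide, tops 26 mm over bench, x = -90 to 0; nuts start near x = -45. Rear strip: bare deck, full width, x = 0 to 90, where a lip (top 18 mm over bench) begins
- nut_a: test nut: square dark steel block 60 x 60 x 43 mm (+ 2 mm boss on top), 0.65 kg, loose in any one of the bays, 3 mm play each side. Origin: centre of underside, z up, x and y along its sides (x about along the board's x). On its axis stands a steel spindle (0.18 kg) with a T-bar
- bar_a (a point): centre of the T-bar of nut_a's spindle, on the spindle axis. Round bar 12 mm thick, 100 mm long over its black end balls, along this point's y; below it a 19 mm neck and 33 mm collar. Height over the nut's underside: 65 mm when home (collar down on nut), 77 +- 2 mm at the start. Thread travels 8 mm per rad. The bar overhangs the nut when square to its sides
- spin_a (a joint): turn of nut_a's spindle in its nut, rad, growing CLOCKWISE seen from above; 0: bar along the nut's y. Starts within 0.2 of 0, stays where left (friction 0.05 N m). A right-handed spindle sinks as it grows and stops home at 1.5; a left-handed one climbs (stop at 2.6)
- nut_b: test nut: square dark steel block 60 x 60 x 43 mm (+ 2 mm boss on top), 0.65 kg, loose in any one of the bays, 3 mm play each side. Origin: centre of underside, z up, x and y along its sides (x about along the board's x). On its axis stands a steel spindle (0.18 kg) with a T-bar
- bar_b (a point): centre of the T-bar of nut_b's spindle, on the spindle axis. Round bar 12 mm thick, 100 mm long over its black end balls, along this point's y; below it a 19 mm neck and 33 mm collar. Height over the nut's underside: 65 mm when home (collar down on nut), 77 +- 2 mm at the start. Thread travels 8 mm per rad. The bar overhangs the nut when square to its sides
- spin_b (a joint): turn of nut_b's spindle in its nut, rad, growing CLOCKWISE seen from above; 0: bar along the nut's y. Starts within 0.2 of 0, stays where left (friction 0.05 N m). A right-handed spindle sinks as it grows and stops home at 1.5; a left-handed one climbs (stop at 2.6)
- nut_c: test nut: square dark steel block 60 x 60 x 43 mm (+ 2 mm boss on top), 0.65 kg, loose in any one of the bays, 3 mm play each side. Origin: centre of underside, z up, x and y along its sides (x about along the board's x). On its axis stands a steel spindle (0.18 kg) with a T-bar
- bar_c (a point): centre of the T-bar of nut_c's spindle, on the spindle axis. Round bar 12 mm thick, 100 mm long over its black end balls, along this point's y; below it a 19 mm neck and 33 mm collar. Height over the nut's underside: 65 mm when home (collar down on nut), 77 +- 2 mm at the start. Thread travels 8 mm per rad. The bar overhangs the nut when square to its sides
- spin_c (a joint): turn of nut_c's spindle in its nut, rad, growing CLOCKWISE seen from above; 0: bar along the nut's y. Starts within 0.2 of 0, stays where left (friction 0.05 N m). A right-handed spindle sinks as it grows and stops home at 1.5; a left-handed one climbs (stop at 2.6)
- tape_measure: yellow tape measure, 82 x 39 x 63 mm, at the right; bystander, origin centre of underside
- heat_tape_wide: roll of brown tape, 70 mm across, 21 mm high, behind the board; bystander, origin centre of underside
- screwdriver: red screwdriver, 172 mm long, 24 mm thick, at the left; bystander, origin centre of underside

How it is judged:
By the outcome, as a careful person would: the job done as asked, in the order asked, and still so for the second after the job is handed in, with the robot touching nothing.
It also fails if it takes over 54 s, if anything falls off the work surface, if the arm or the gripper's body presses on something with over 40 N, if the wrist force passes 120 N, or if a joint passes its speed limit or range.

### The arm

A 7-joint arm with a two-finger parallel gripper is mounted at the origin on a cart in front of the work surface, level with it; the furniture and walls round the work are solid. World frame = base frame: x ahead of the robot, y to its left, z up, the work surface at z = 0. Lengths are in m, angles in rad, forces in N, time in s.
With the tool pointing down it reaches from about 0.4 to 0.85 m from the base axis. Payload 10.4 kg.
Tool frame: the origin (TCP) lies midway between the tips of the shut fingers; the grasp point (between the pads) lies 19 mm behind it; z points along the fingers, y is the line along which they close (so a half turn about z gives the same grasp; the last joint's range is limited). The gripper opens to 85 mm and grips with 20 to 120 N. Pads are 22 mm wide; open, the fingers measure 114 mm over their backs; the gripper's body (76 mm by 85 mm) begins 54 mm behind the grasp point. The pads swing forward as they close: fully open they stand 13 mm farther back than shut.
Start: joints at [-1.288, 0.332, -0.065, 1.46, 0.022, 1.35, -0.088], TCP at [0.188, 0.596, 0.205] pointing down, gripper open.
Joint ranges: [-2.6, 2.6], [-0.5, 2.12], [-1.47, 1.34], [0.16, 2.42], [-1.27, 4.41], [0.06, 2.06], [-2.6, 2.6]. Speed limits (rad/s): [2.22, 2.22, 2.79, 2.79, 3.14, 3.14, 3.14].

### API

Orientations are given as a unit quaternion [x, y, z, w].
In Python, from workcell import get_obs, camera, camera_params, hand_in gives the robot as it stands.
- The arm moves only by the tool carry_out, never from a script. Its argument "commands" is a list that holds one entry, the list of rows, each a list of 6 numbers: the shift along the tool's x, y, z in units of 40 mm (1.0 is 40 mm), then the turn, a rotation vector about the tool's x, y, z in units of 6 degrees (1.0 is 6 degrees). In form: [[[x, y, z, ax, ay, az], ...]]. A call has 1 to 20 rows; each row shifts and turns the commanded pose from where the row before left it, along the tool's axes as they then stand; what a row does not reach is not made up. A row lasts 1/12 s, in which the tool goes at most 41.7 mm and 7.16 degrees, less where a joint would pass 70% of its speed; a pose out of reach is approached as far as the arm can. A call is refused whole if a number of a shift passes 1 or a number of a turn 1, either way. A call with a gripper value outside its range is refused whole. "hand" is the closure, from -1 (fully open) to 1 (shut), set as the call begins (left out, the last holds). The fingers move at their own pace and stop on an object; "force" is the grip in N (left out, the last holds). Time passes only in rows, so rows that do not move let the fingers close. It gives the time, the measured TCP pose, the force, the opening and the grip force at its end, in the units of the state.
- get_obs(): the state, without advancing time (a new reading comes with each control period).
- camera(name): name is "scene" or "top" or "wrist"; returns the picture (400x640x3 uint8, red, green, blue); there is no depth.
- camera_params(name): a dict with "mtx" (3x3 intrinsics, pixels), "k1" (the pictures are not rectified: a ray, as slopes to the right and down, at radius r is drawn at 1 + k1 r^2 times it, then the intrinsics apply), "R" (3x3) and "t" (3): a world point X has camera coordinates R X + t. Camera axes: x right, y down, z forward; pixel columns grow to the right and rows downward; lengths in m; the calibration is good to about 2 mm. A picture is of the moment at which its call begins: read the wrist's pose just before it. camera_params takes no time and is no camera call; for the wrist camera it gives the pose at the moment of the call.
- hand_in(): hands the job in; it is judged then, once.
The state is a dict: "clock": time; "joint_pos": joint angles; "joint_velocities": joint speeds; "tau": joint torques, N m; "position": TCP position; "ee_rot": TCP orientation; "ft_force": force on the tool from outside, world axes, zero at the start; "torque": the same for the moment, N m; "grip_width": opening from 0.0 (shut) to 1.0 (fully open); "grasp_force": force on a finger pad.
Only numpy, scipy, OpenCV 4.12 (cv2) and the standard library are available. Lean on these libraries where they do the work, as an engineer would, in place of code of your own. Each camera call takes 0.05 s, during which the arm holds its last target. There are 200 camera calls.

## Working session

There is one attempt and no reset: what is moved stays moved. The work goes in short steps, Python scripts to look and compute and a tool call to move; the robot and the scene stay as the last step left them, time stands still between calls to the robot, and variables do not carry over. Pictures are saved under pics/ and viewed, at most 10 in all, crops included, and the job is handed in when it is done.

Besides the shell and the picture viewer there is one more tool, called after "Request:" as name([rows], argument=value, ...), one row to a line, values as JSON. carry_out: Moves the arm, as the interface text tells. Its arguments: {"type":"object","properties":{"commands":{"type":"array"},"hand":{"type":"number"},"force":{"type":"number"}},"required":["commands"]}

```bash
mkdir -p pics; ls; python3 - <<'E'
from workcell import *
import cv2
o=get_obs();print({k:o[k] for k in('clock','position','ee_rot','grip_width')})
for n in('top','scene'):
    cv2.imwrite(f'pics/{n}0.png',camera(n)[:,:,::-1]); print(n,camera_params(n))
E
```

```text
pics
{'clock': 0.0, 'position': array([0.18805324, 0.59556503, 0.20458818]), 'ee_rot': array([ 1.52306813e-01,  9.88332966e-01, -7.59922116e-04, -7.25686955e-05]), 'grip_width': 0.9984508961826059}
top {'mtx': array([[516.08328454,   0.        , 321.51868303],
       [  0.        , 516.08328454, 200.81984218],
       [  0.        ,   0.        ,   1.        ]]), 'k1': -0.060692362529289404, 'R': array([[ 0.01910015, -0.999646  , -0.01852194],
       [-0.99907819, -0.01837043, -0.03879813],
       [ 0.03844414,  0.01924591, -0.99907539]]), 't': array([-0.03123078,  0.55679912,  1.48949801])}
scene {'mtx': array([[482.73572798,   0.        , 317.54462774],
       [  0.        , 482.73572798, 196.30730869],
       [  0.        ,   0.        ,   1.        ]]), 'k1': 0.011268663299415373, 'R': array([[-0.98936496,  0.14543797, -0.00218303],
       [ 0.12205943,  0.82197886, -0.55628432],
       [-0.07911046, -0.55063468, -0.83098916]]), 't': array([0.5749201, 0.0081537, 1.4348643])}
```

View pics/top0.png

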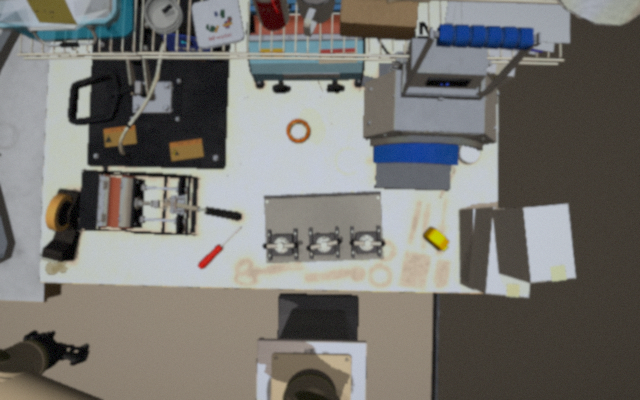

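View pics/scene0.png

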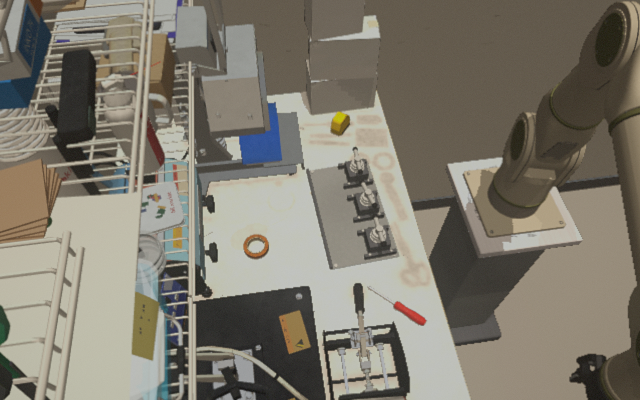

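The top view shows the board at pixels (264–384, 193–262), with the spindles at about (282,243), (324,242) and (366,241). The tape measure is at (436,238), the roll at (298,130) and the screwdriver at (220,248). Next I'll enlarge this view and compute poses.

```bash
cat >h.py <<'E'
import numpy as np, cv2
from workcell import *
def D(p): return np.array([p['k1'],0,0,0,0.])
def w(p,uv,z):
    uv=np.array(uv,float).reshape(-1,1,2)
    n=cv2.undistortPoints(uv,p['mtx'],D(p),criteria=(3,50,1e-10)).reshape(-1,2)
    d=np.c_[n,np.ones(len(n))]@p['R']; c=-p['R'].T@p['t']
    return c+d*((z-c[2])/d[:,2])[:,None]
def px(p,X):
    return cv2.projectPoints(np.array(X,float).reshape(-1,1,3),cv2.Rodrigues(p['R'])[0],p['t'],p['mtx'],D(p))[0].reshape(-1,2)
E
python3 - <<'E'
from h import *
p=camera_params('top')
im=cv2.imread('pics/top0.png')
cv2.imwrite('pics/c.png',cv2.resize(im[185:270,255:395],None,fx=5.7,fy=5.7,interpolation=cv2.INTER_CUBIC))
print(w(p,[(264,196),(380,193),(268,262),(384,258)],.006).round(3))
print(w(p,[(282,243),(324,242),(366,241)],.085).round(3))
print(w(p,[(436,238),(298,130),(210,258)],.01).round(3))
E
```

```text
Traceback (most recent call last):
  File "h.py", line 6, in w
    n=cv2.undistortPoints(uv,p['mtx'],D(p),criteria=(3,50,1e-10)).reshape(-1,2)
      ~~~~~~~~~~~~~~~~~~~^^^^^^^^^^^^^^^^^^^^^^^^^^^^^^^^^^^^^^^^
cv2.error: OpenCV(4.12.0) :-1: error: (-5:Bad argument) in function 'undistortPoints'
> Overload resolution failed:
>  - undistortPoints() got an unexpected keyword argument 'criteria'
>  - undistortPoints() got an unexpected keyword argument 'criteria'
```

View pics/c.png

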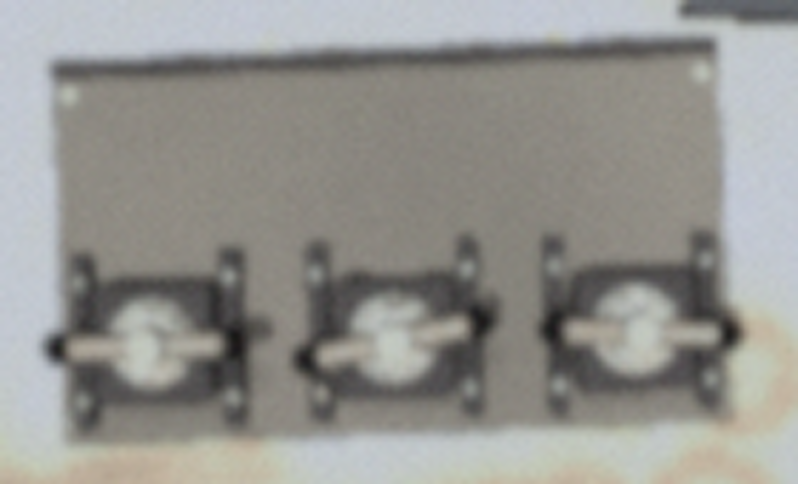

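The crop shows the bar end balls: left (57,347)/(237,342), mid (308,358)/(484,318), right (553,328)/(732,332). The rail ends are visible too, with rear ends at y≈250 and front ends at y≈415.

```bash
sed -i 's/undistortPoints(uv,p\[.mtx.\],D(p),criteria=(3,50,1e-10))/undistortPointsIter(uv,p["mtx"],D(p),None,None,(3,50,1e-10))/' h.py
python3 - <<'E'
from h import *
p=camera_params('top')
f=lambda a:[((u+.5)/5.7-.5+255,(v+.5)/5.7-.5+185) for u,v in a]
B=w(p,f([(57,347),(237,342),(308,358),(484,318),(553,328),(732,332)]),.083)
for i in range(3):
    l,r=B[2*i],B[2*i+1]; d=l-r; print('bar',((l+r)/2).round(4),'len',np.linalg.norm(d).round(3),'yaw',np.arctan2(-d[0],d[1]).round(3))
R=w(p,f([(84,255),(231,250),(317,243),(468,238),(553,237),(704,234),(84,425),(233,420),(320,417),(472,412),(559,412),(710,405)]),.026)
print('rails',R.round(3))
print('corners',w(p,f([(70,440),(727,418)]),.006).round(3),w(p,f([(52,65),(713,42)]),.018).round(3))
print(w(p,[(436,238),(298,130),(210,258)],.01).round(3))
E
```

```text
bar [0.4302 0.0892 0.083 ] len 0.088 yaw 0.048
bar [ 0.4358 -0.0315  0.083 ] len 0.087 yaw 0.243
bar [ 0.442  -0.1505  0.083 ] len 0.087 yaw -0.003
rails [[ 0.472  0.128  0.026]
 [ 0.476  0.053  0.026]
 [ 0.48   0.01   0.026]
 [ 0.484 -0.066  0.026]
 [ 0.486 -0.109  0.026]
 [ 0.488 -0.185  0.026]
 [ 0.386  0.126  0.026]
 [ 0.39   0.051  0.026]
 [ 0.393  0.007  0.026]
 [ 0.397 -0.07   0.026]
 [ 0.398 -0.113  0.026]
 [ 0.403 -0.189  0.026]]
corners [[ 0.377  0.135  0.006]
 [ 0.395 -0.2    0.006]] [[ 0.568  0.147  0.018]
 [ 0.586 -0.189  0.018]]
[[ 0.456 -0.355  0.01 ]
 [ 0.764  0.052  0.01 ]
 [ 0.384  0.301  0.01 ]]
```

Request:
carry_out([
  [[0, 0, 0, 0, 0, 0.967], [0, 0, 0, 0, 0, 0.967], [0, 0, 0, 0, 0, 0.967], [0, 0, 0, 0, 0, 0.967], [0, 0, 0, 0, 0, 0.967], [0, 0, 0, 0, 0, 0.967], [0, 0, 0, 0, 0, 0.967], [0, 0, 0, 0, 0, 0.967], [0, 0, 0, 0, 0, 0.967], [0, 0, 0, 0, 0, 0.967], [0, 0, 0, 0, 0, 0.967], [0, 0, 0, 0, 0, 0.967]],
], hand=0.05)

```text
clock: 1.1
position: [0.188, 0.5958, 0.205]
ee_rot: [0.691, 0.723, -0.0, 0.0]
ft_force: [0.4, -0.3, 1.1]
grip_width: 0.471
grasp_force: 0.0
```

Request:
carry_out([
  [[-0.925, 0.386, 0, 0, 0, 0], [-0.925, 0.386, 0, 0, 0, 0], [-0.925, 0.386, 0, 0, 0, 0], [-0.925, 0.386, 0, 0, 0, 0], [-0.925, 0.386, 0, 0, 0, 0], [-0.925, 0.386, 0, 0, 0, 0], [-0.925, 0.386, 0, 0, 0, 0], [-0.925, 0.386, 0, 0, 0, 0], [-0.925, 0.386, 0, 0, 0, 0], [-0.925, 0.386, 0, 0, 0, 0], [-0.925, 0.386, 0, 0, 0, 0], [-0.925, 0.386, 0, 0, 0, 0], [-0.925, 0.386, 0, 0, 0, 0], [-0.925, 0.386, 0, 0, 0, 0], [0, 0, 0, 0, 0, 0]],
])

```text
clock: 2.35
position: [0.4321, 0.0822, 0.2056]
ee_rot: [0.693, 0.721, 0.0, 0.001]
ft_force: [0.5, -0.0, -0.3]
grip_width: 0.471
grasp_force: 0.0
```

```bash
cat >>h.py <<'E'
from scipy.spatial.transform import Rotation as Ro
def st():
    o=get_obs(); R=Ro.from_quat(o['ee_rot']).as_matrix()
    print('t',round(o['clock'],2),'pos',o['position'].round(4),'yaw_y',np.arctan2(R[1,1],R[0,1]).round(3),'tz',R[:,2].round(3),'F',o['ft_force'].round(1),'M',o['torque'].round(2),'w',round(o['grip_width']*85,1),'g',o['grasp_force'],'j1,7',o['joint_pos'][[0,6]].round(2)); return o,R
E
python3 - <<'E'
from h import *
o,R=st(); p=camera_params('wrist'); cv2.imwrite('pics/w1.png',camera('wrist')[:,:,::-1])
np.savez('w1.npz',**p)
print('cam',(-p['R'].T@p['t']).round(3))
for c in [(.4302,.0892,.083),(.4358,-.0315,.083)]: print(px(p,c))
E
```

```text
t 2.35 pos [0.4321 0.0822 0.2056] yaw_y 0.041 tz [ 0.001 -0.001 -1.   ] F [ 0.5 -0.  -0.3] M [-0.   -0.02  0.04] w 40.0 g 0.0 j1,7 [-0.92 -0.32]
cam [0.429 0.149 0.373]
[[315.58836227 182.33739675]]
[[316.47012188 294.52028414]]
```

View pics/w1.png

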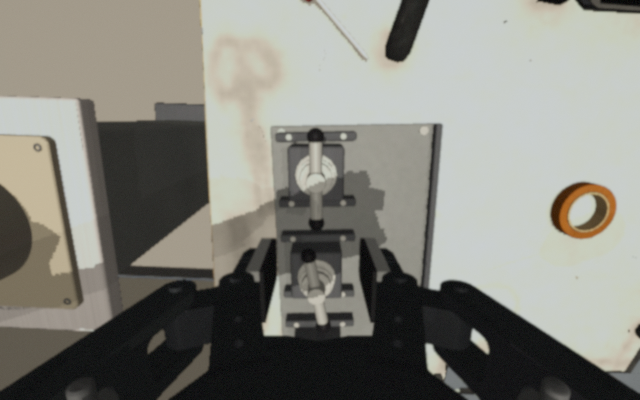

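The wrist view shows the left bar's balls at (316,135) and (317,226), and the mid bar's left ball at (308,256). This agrees with the top view estimate.

```bash
python3 - <<'E'
from h import *
p=dict(np.load('w1.npz'));p['k1']=float(p['k1'])
print(w(p,[(316,135),(317,226),(308,256)],.083).round(4))
print('rail ends front',w(p,[(276,136),(281,203),(283,237)],.026).round(4),'rear',w(p,[(356,136),(354,202),(354,236)],.026).round(4))
E
```

```text
[[0.4289 0.1334 0.083 ]
 [0.4333 0.0452 0.083 ]
 [0.4254 0.0125 0.083 ]]
rail ends front [[0.385  0.1275 0.026 ]
 [0.3912 0.0514 0.026 ]
 [0.394  0.0092 0.026 ]] rear [[0.4727 0.1311 0.026 ]
 [0.4759 0.0559 0.026 ]
 [0.4789 0.0138 0.026 ]]
```

Request:
carry_out([
  [[0.17, -0.02, 0, 0, 0, -0.08], [0, 0, 0.7, 0, 0, 0], [0, 0, 0.8, 0, 0, 0], [0, 0, 0.8, 0, 0, 0], [0, 0, 0.6, 0, 0, 0], [0, 0, 0.29, 0, 0, 0], [0, 0, 0, 0, 0, 0], [0, 0, 0, 0, 0, 0]],
])

```text
clock: 3.07
position: [0.428, 0.0974, 0.0776]
ee_rot: [0.685, 0.728, -0.001, -0.0]
ft_force: [-1.0, 0.3, 1.3]
grip_width: 0.473
grasp_force: 0.0
```

Request:
carry_out([
  [[0, 0, 0, 0, 0, 0], [0, 0, 0, 0, 0, 0], [0, 0, 0, 0, 0, 0], [0, 0, 0, 0, 0, 0]],
], hand=0.63, force=20)

```text
clock: 3.4
position: [0.4291, 0.0966, 0.0785]
ee_rot: [0.686, 0.727, 0.001, 0.0]
ft_force: [0.3, 1.1, 0.5]
grip_width: 0.185
grasp_force: 0.0
```

```bash
python3 - <<'E'
from h import *
o,R=st(); im=camera('wrist')[:,:,::-1]
cv2.imwrite('pics/w2.png',cv2.resize(im[100:360,200:440],None,fx=2.3,fy=2.3))
E
```

```text
t 3.4 pos [0.4291 0.0966 0.0785] yaw_y 0.058 tz [ 0.001  0.001 -1.   ] F [0.3 1.1 0.5] M [ 0.01 -0.04  0.01] w 15.8 g 0.0 j1,7 [-0.92 -0.24]
```

View pics/w2.png

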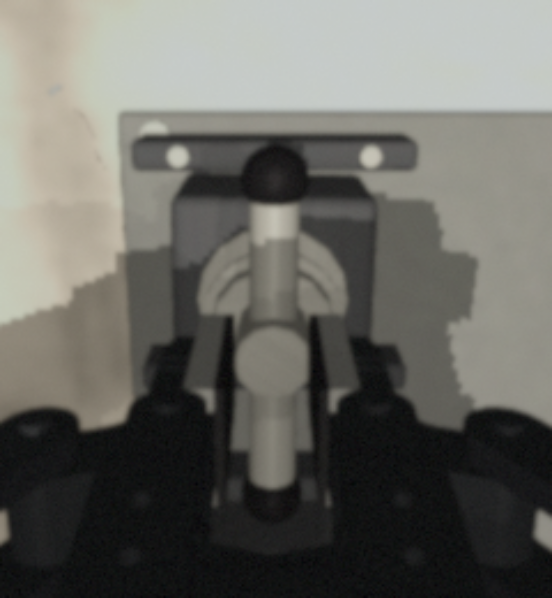

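The bar is centred between the pads. Its hub is at (272,360), and the tool sits about 7 mm too far along +y because of lag. I'll open slightly, recentre and try the turn.

Request:
carry_out([
  [[0, 0, 0, 0, 0, 0], [-0.1, 0.03, 0, 0, 0, 0], [-0.09, 0.02, 0, 0, 0, 0], [0, 0, 0.05, 0, 0, 0], [0, 0, 0, 0, 0, 1], [0, 0, 0, 0, 0, 1], [0, 0, 0, 0, 0, 1], [0, 0, 0, 0, 0, 1], [0, 0, 0, 0, 0, 1], [0, 0, 0, 0, 0, 1], [0, 0, 0, 0, 0, 1], [0, 0, 0, 0, 0, 1], [0, 0, 0, 0, 0, 1], [0, 0, 0, 0, 0, 1], [0, 0, 0, 0, 0, 0], [0, 0, 0, 0, 0, 0]],
], hand=0.5)

```text
clock: 4.78
position: [0.4311, 0.0886, 0.0757]
ee_rot: [0.958, 0.288, -0.0, 0.0]
ft_force: [0.4, -0.5, 0.3]
grip_width: 0.244
grasp_force: 0.0
```

```bash
python3 - <<'E'
from h import *
o,R=st(); p=camera_params('wrist');im=camera('wrist')[:,:,::-1]; np.savez('w3.npz',**p)
c=-p['R'].T@p['t']; print(c)
for z in(.076,.083,.09): print(z,px(p,(.431,.089,z)))
cv2.imwrite('pics/w3.png',cv2.resize(im[100:360,180:460],None,fx=2.3,fy=2.3))
E
```

```text
t 4.78 pos [0.4311 0.0886 0.0757] yaw_y -0.986 tz [-0. -0. -1.] F [ 0.4 -0.5  0.3] M [ 0.04  0.05 -0.02] w 20.8 g 0.0 j1,7 [-0.94 -1.26]
[0.48590131 0.12607827 0.24314888]
0.076 [[318.59993747 236.63317328]]
0.083 [[318.64270177 241.31400197]]
0.09 [[318.68895115 246.37694379]]
```

View pics/w3.png

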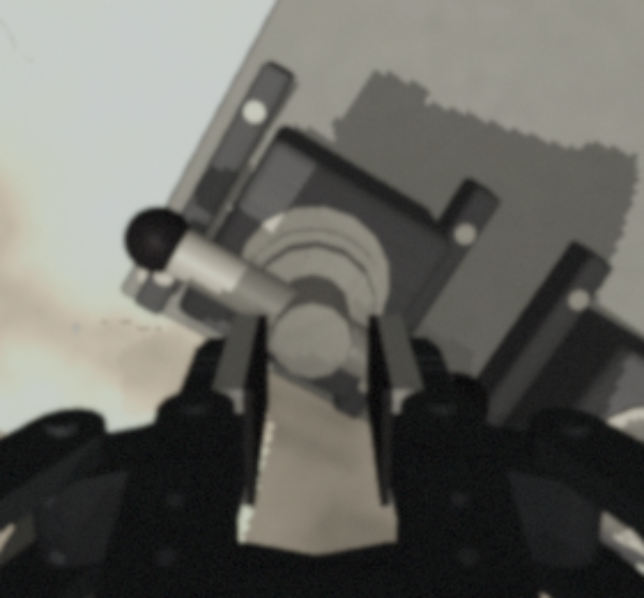

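```bash
python3 - <<'E'
from h import *
p=dict(np.load('w3.npz'));p['k1']=float(p['k1'])
g=lambda a:[((u+.5)/2.3-.5+180,(v+.5)/2.3-.5+100) for u,v in a]
for z in(.075,.083,.091): 
    b=w(p,g([(155,240)]),z)[0]; print(z,b.round(4),'r',np.linalg.norm(b[:2]-[.431,.089]).round(4),'yaw',np.arctan2(-(b[0]-.431),b[1]-.089).round(3))
c=np.array([.4311,.0886]);ty=np.array([np.cos(-.986),np.sin(-.986)]);tx=np.array([-ty[1],ty[0]])
for z in(.076,.083,.09,.1):print(z,[(((px(p,[*(c+tx*.011+s*ty*.0104),z])[0]-[180,100])*2.3).round()) for s in(1,-1)], 'hub',((px(p,[*c,z])[0]-[180,100])*2.3).round())
E
```

```text
0.075 [0.4248 0.1332 0.075 ] r 0.0446 yaw 0.14
0.083 [0.4277 0.1329 0.083 ] r 0.044 yaw 0.075
0.091 [0.4306 0.1325 0.091 ] r 0.0435 yaw 0.009
0.076 [array([363., 273.]), array([278., 273.])] hub [320. 315.]
0.083 [array([364., 282.]), array([277., 282.])] hub [320. 326.]
0.09 [array([366., 292.]), array([275., 292.])] hub [321. 337.]
0.1 [array([370., 308.]), array([272., 308.])] hub [321. 356.]
```

The bar did not turn. Perspective puts the real fingertips 25–30 mm above the nominal TCP, so they sit over the bar. I'll turn back and lower in small steps while watching the force.

Request:
carry_out([
  [[0, 0, 0, 0, 0, -1], [0, 0, 0, 0, 0, -1], [0, 0, 0, 0, 0, -1], [0, 0, 0, 0, 0, -1], [0, 0, 0, 0, 0, -1], [0, 0, 0, 0, 0, -1], [0, 0, 0, 0, 0, -1], [0, 0, 0, 0, 0, -1], [0, 0, 0, 0, 0, -1], [0, 0, 0, 0, 0, -1], [0, 0, 0, 0, 0, 0], [0, 0, 0.1, 0, 0, 0], [0, 0, 0.1, 0, 0, 0], [0, 0, 0, 0, 0, 0]],
])

```text
clock: 6.0
position: [0.4306, 0.0885, 0.0669]
ee_rot: [0.687, 0.727, -0.001, -0.0]
ft_force: [-0.7, 0.9, 0.0]
grip_width: 0.253
grasp_force: 0.0
```

Request:
carry_out([
  [[0, 0, 0.1, 0, 0, 0], [0, 0, 0, 0, 0, 0]],
])

```text
clock: 6.17
position: [0.4308, 0.0886, 0.0631]
ee_rot: [0.686, 0.727, -0.0, -0.0]
ft_force: [0.7, 0.2, -0.2]
grip_width: 0.253
grasp_force: 0.0
```

```bash
python3 - <<'E'
from h import *
st()
E
```

```text
t 6.17 pos [0.4308 0.0886 0.0631] yaw_y 0.058 tz [-0.001 -0.    -1.   ] F [ 0.7  0.2 -0.2] M [ 0.01 -0.01  0.01] w 21.5 g 0.0 j1,7 [-0.91 -0.21]
```

Request:
carry_out([
  [[0, 0, 0.1, 0, 0, 0], [0, 0, 0.1, 0, 0, 0], [0, 0, 0, 0, 0, 0]],
])

```text
clock: 6.42
position: [0.4307, 0.0886, 0.055]
ee_rot: [0.686, 0.727, -0.0, -0.0]
ft_force: [0.5, -0.6, -0.1]
grip_width: 0.25
grasp_force: 0.0
```

```bash
python3 - <<'E'
from h import *
o,R=st(); p=camera_params('wrist');im=camera('wrist')[:,:,::-1]
cv2.imwrite('pics/w4.png',cv2.resize(im[100:360,180:460],None,fx=2.3,fy=2.3))
E
```

```text
t 6.42 pos [0.4307 0.0886 0.055 ] yaw_y 0.058 tz [-0.001 -0.    -1.   ] F [ 0.5 -0.6 -0.1] M [ 0.01  0.02 -0.04] w 21.2 g 0.0 j1,7 [-0.91 -0.19]
```

View pics/w4.png

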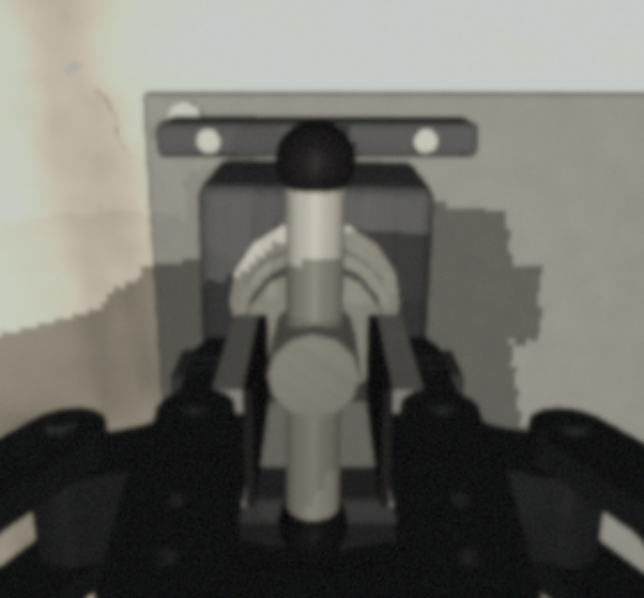

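The fingers now stand at about bar height beside the hub at (315,375). I'll go 8 mm lower, checking force, then turn.

Request:
carry_out([
  [[0, 0, 0.1, 0, 0, 0], [0, 0, 0.1, 0, 0, 0], [0, 0, 0, 0, 0, 0]],
])

```text
clock: 6.72
position: [0.4308, 0.0886, 0.0471]
ee_rot: [0.686, 0.727, -0.0, -0.0]
ft_force: [-0.9, -0.6, -0.5]
grip_width: 0.249
grasp_force: 0.0
```

Request:
carry_out([
  [[0, 0, 0, 0, 0, 1], [0, 0, 0, 0, 0, 1], [0, 0, 0, 0, 0, 1], [0, 0, 0, 0, 0, 1], [0, 0, 0, 0, 0, 1], [0, 0, 0, 0, 0, 1], [0, 0, 0, 0, 0, 1], [0, 0, 0, 0, 0, 1], [0, 0, 0, 0, 0, 1], [0, 0, 0, 0, 0, 0]],
])

```text
clock: 7.55
position: [0.4305, 0.0886, 0.0473]
ee_rot: [0.942, 0.334, -0.001, -0.0]
ft_force: [-1.5, -0.1, -1.5]
grip_width: 0.25
grasp_force: 1.5
```

```bash
python3 - <<'E'
from h import *
o,R=st(); p=camera_params('wrist');im=camera('wrist')[:,:,::-1]; np.savez('w5.npz',**p)
cv2.imwrite('pics/w5.png',cv2.resize(im[100:360,180:460],None,fx=2.3,fy=2.3))
E
```

```text
t 7.55 pos [0.4305 0.0886 0.0473] yaw_y -0.889 tz [-0.001 -0.    -1.   ] F [-1.5 -0.1 -1.5] M [0.05 0.26 0.05] w 21.2 g 1.521985251456499 j1,7 [-0.96 -1.12]
```

View pics/w5.png

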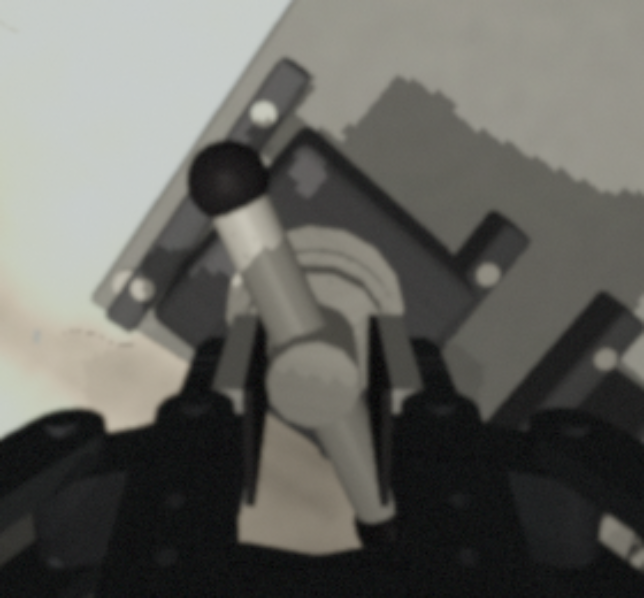

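The pads are engaged. The bar's ball is now at (228,178) and it has turned about 28° with the tool lagging as expected. I'll turn further so that the sink or climb is clear.

Request:
carry_out([
  [[0, 0, 0, 0, 0, 1], [0, 0, 0, 0, 0, 1], [0, 0, 0, 0, 0, 1], [0, 0, 0, 0, 0, 1], [0, 0, 0, 0, 0, 0], [0, 0, 0, 0, 0, 0]],
])

```text
clock: 8.1
position: [0.431, 0.089, 0.0478]
ee_rot: [0.991, 0.136, -0.0, -0.0]
ft_force: [-1.5, 2.1, -1.7]
grip_width: 0.252
grasp_force: 1.3
```

```bash
cat >>h.py <<'E'
def hub(n,z0=None):
    """save wrist crop; gives the hub's height from where the tool axis (hub centre) must project"""
    o,R=st(); p=camera_params('wrist'); im=camera('wrist')[:,:,::-1].copy(); np.savez(n+'.npz',**p)
    cv2.imwrite(f'pics/{n}.png',cv2.resize(im[100:360,180:460],None,fx=2.3,fy=2.3))
    for z in(.075,.083,.091,.099,.107): print(z,((px(p,[*o['position'][:2],z])[0]-[180,100])*2.3).round(), 'dia19',(19e-3*p['mtx'][0,0]*2.3/((-p['R'].T@p['t'])[2]-z)).round(1))
E
python3 -c "
from h import *
hub('w6')"
```

```text
t 8.1 pos [0.431  0.089  0.0478] yaw_y -1.297 tz [-0.  0. -1.] F [-1.5  2.1 -1.7] M [ 0.33  0.47 -0.03] w 21.4 g 1.3367991743143648 j1,7 [-0.99 -1.53]
0.075 [322. 360.] dia19 96.6
0.083 [322. 377.] dia19 102.5
0.091 [322. 396.] dia19 109.1
0.099 [323. 417.] dia19 116.6
0.107 [323. 441.] dia19 125.2
```

View pics/w6.png

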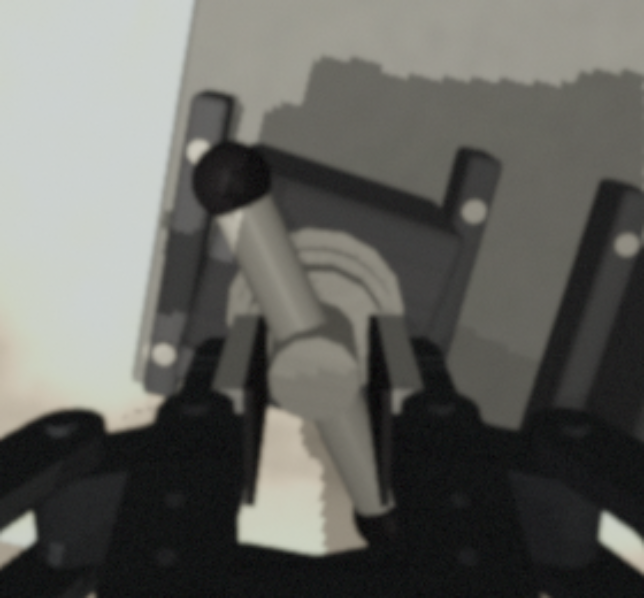

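The hub row moved from 383 to about 377 as the bar turned, so this spindle is sinking (right-hand). I'll follow it down and wind it home.

Request:
carry_out([
  [[0, 0, 0.1, 0, 0, 0], [0, 0, 0.02, 0, 0, 1], [0, 0, 0.02, 0, 0, 1], [0, 0, 0.02, 0, 0, 1], [0, 0, 0.02, 0, 0, 1], [0, 0, 0.02, 0, 0, 1], [0, 0, 0, 0, 0, 0], [0, 0, 0, 0, 0, 0]],
])

```text
clock: 8.82
position: [0.4314, 0.0888, 0.0398]
ee_rot: [0.992, -0.125, 0.0, -0.0]
ft_force: [-0.7, 2.0, -1.1]
grip_width: 0.245
grasp_force: 1.1
```

Request:
carry_out([
  [[0, 0, 0.02, 0, 0, 0.7], [0, 0, 0.02, 0, 0, 0.7], [0, 0, 0, 0, 0, 0]],
])

```text
clock: 9.07
position: [0.4315, 0.0893, 0.0384]
ee_rot: [0.98, -0.199, 0.0, -0.0]
ft_force: [-1.3, 3.9, 2.8]
grip_width: 0.255
grasp_force: 2.8
```

```bash
cat >>h.py <<'E'
def scan(n):
    "bright bar + dark ball in the wrist picture: ball centre, for the bar's angle in the tool frame and its height"
    o,R=st(); p=camera_params('wrist'); im=camera('wrist')[:,:,::-1].copy(); np.savez(n+'.npz',**p); cv2.imwrite(f'pics/{n}.png',im); return im
def ball(im,r=(60,250)):
    g=cv2.GaussianBlur(cv2.cvtColor(im,cv2.COLOR_BGR2GRAY),(0,0),1)[r[0]:r[1],200:440]
    c=cv2.HoughCircles(g,cv2.HOUGH_GRADIENT,1,20,param1=80,param2=12,minRadius=9,maxRadius=24)
    return [] if c is None else [(round(float(x)+200,1),round(float(y)+r[0],1),round(float(q),1),int(g[int(y),int(x)])) for x,y,q in c[0]]
E
python3 - <<'E'
from h import *
im=scan('w7')
print([b for b in ball(im,(100,300))])
for n in('w5','w6'):
    a=cv2.resize(cv2.imread(f'pics/{n}.png'),(280,260),interpolation=cv2.INTER_AREA); f=np.zeros((400,640,3),np.uint8); f[100:360,180:460]=a; print(n,ball(f,(100,300)))
E
```

```text
t 9.07 pos [0.4315 0.0893 0.0384] yaw_y -1.972 tz [ 0.001  0.001 -1.   ] F [-1.3  3.9  2.8] M [0.79 0.39 0.09] w 21.7 g 2.784253293648362 j1,7 [-1.04 -2.18]
[(278.5, 182.5, 17.4, 37), (316.5, 274.5, 22.3, 124), (327.5, 239.5, 18.8, 93), (249.5, 199.5, 21.0, 42), (352.5, 221.5, 18.8, 74), (357.5, 262.5, 16.5, 80), (343.5, 145.5, 13.8, 65), (247.5, 262.5, 12.1, 216), (330.5, 219.5, 12.0, 130)]
w5 [(316.5, 266.5, 18.8, 118), (277.5, 177.5, 16.8, 46), (257.5, 231.5, 20.0, 58), (319.5, 235.5, 21.1, 82), (309.5, 174.5, 11.0, 95), (304.5, 137.5, 10.9, 95), (333.5, 218.5, 18.8, 124), (234.5, 233.5, 9.4, 89), (259.5, 283.5, 13.1, 19), (280.5, 205.5, 11.6, 160), (254.5, 194.5, 11.8, 106), (276.5, 259.5, 11.0, 66)]
w6 [(321.5, 241.5, 22.3, 80), (316.5, 264.5, 18.8, 122), (278.5, 178.5, 15.5, 42), (300.5, 230.5, 21.2, 129), (332.5, 219.5, 15.5, 102), (272.5, 149.5, 10.9, 97), (251.5, 261.5, 10.5, 90), (272.5, 249.5, 21.0, 22), (377.5, 282.5, 11.5, 19), (362.5, 257.5, 11.0, 33)]
```

```bash
cat >>h.py <<'E'
from scipy.optimize import brentq
def hz(n,c,row,bl=None):
    p=dict(np.load(n+'.npz'));p['k1']=float(p['k1'])
    z=brentq(lambda z:px(p,[*c,z])[0,1]-row,.03,.13); s='hub top z %.4f'%z
    if bl:
        b=w(p,[bl],z-.007)[0]; s+=' ball r %.4f bar yaw %.3f'%(np.hypot(b[0]-c[0],b[1]-c[1]),np.arctan2(-(b[0]-c[0]),b[1]-c[1]))
    print(n,s)
E
python3 - <<'E'
from h import *
c=(.431,.089)
hz('w3',c,(340/2.3)+100,(155/2.3+180,240/2.3+100))
hz('w5',c,266.5,(277.5,177.5)); hz('w6',c,264.5,(278.5,178.5)); hz('w7',c,274.5,(278.5,182.5))
E
```

```text
w3 hub top z 0.0919 ball r 0.0437 bar yaw 0.061
w5 hub top z 0.0856 ball r 0.0442 bar yaw -0.450
w6 hub top z 0.0836 ball r 0.0436 bar yaw -0.850
w7 hub top z 0.0846 ball r 0.0431 bar yaw -1.540
```

Request:
carry_out([
  [[0, 0, 0.02, 0, 0, 0.6], [0, 0, 0, 0, 0, 0.5], [0, 0, 0, 0, 0, 0], [0, 0, 0, 0, 0, 0]],
])

```text
clock: 9.45
position: [0.4318, 0.0895, 0.0381]
ee_rot: [0.968, -0.253, 0.0, -0.001]
ft_force: [-2.4, 4.6, 8.8]
grip_width: 0.25
grasp_force: 18.3
```

```bash
python3 - <<'E'
from h import *
im=scan('w8'); print(ball(im,(100,300)))
a=im[200:330,240:400]
g=cv2.GaussianBlur(cv2.cvtColor(im,cv2.COLOR_BGR2GRAY),(0,0),1)
print(g[230:310:2,316])
g7=cv2.GaussianBlur(cv2.cvtColor(cv2.imread('pics/w7.png'),cv2.COLOR_BGR2GRAY),(0,0),1)
print(g7[230:310:2,316])
E
```

```text
t 9.45 pos [0.4318 0.0895 0.0381] yaw_y -2.082 tz [ 0.001  0.001 -1.   ] F [-2.4  4.6  8.8] M [0.97 0.67 0.53] w 21.2 g 18.302851617336273 j1,7 [-1.05 -2.28]
[(271.5, 186.5, 17.4, 39), (317.5, 270.5, 18.8, 125), (326.5, 237.5, 17.7, 112), (350.5, 219.5, 16.6, 81), (304.5, 232.5, 18.6, 136), (310.5, 198.5, 22.3, 63), (361.5, 258.5, 12.1, 50), (391.5, 246.5, 11.0, 80), (274.5, 257.5, 12.1, 43)]
[123 117 107  99 103 111 117 121 116  98  89 109 131 130 128 127 125 123
 123 124 125 124 124 124 125 124 124 124 124 119 104  95 103 131 152 172
 201 213 213 210]
[109 107 108 112 118 122 126 128 121  99  90 114 132 130 128 126 124 123
 123 124 125 124 124 124 125 124 124 124 123 115 101 115 156 193 207 207
 202 199 198 197]
```

The moment (Mz 0.53) and pad force (18 N) both jumped, so the left spindle is at its stop and home. I'll back off, lift and move to the mid bay.

Request:
carry_out([
  [[0, 0, 0, 0, 0, -1], [0, 0, 0, 0, 0, -1], [0, 0, 0, 0, 0, -1], [0, 0, 0, 0, 0, -1], [0, 0, -0.6, 0, 0, 0], [0, 0, -0.8, 0, 0, 0], [0, 0, -0.6, 0, 0, 0], [0, 0, 0, 0, 0, -1], [0, 0, 0, 0, 0, -1], [0, 0, 0, 0, 0, -1], [0, 0, 0, 0, 0, -1], [0, 0, 0, 0, 0, -1], [0, 0, 0, 0, 0, -1], [0, 0, 0, 0, 0, -1], [0, 0, 0, 0, 0, -1], [0, 0, 0, 0, 0, -1], [0, 0, 0, 0, 0, -1], [0, 0, 0, 0, 0, -1], [0, 0, 0, 0, 0, -1]],
])

```text
clock: 11.08
position: [0.4315, 0.088, 0.1174]
ee_rot: [0.834, 0.551, 0.0, 0.0]
ft_force: [0.4, -0.5, 0.8]
grip_width: 0.248
grasp_force: 0.0
```

Request:
carry_out([
  [[0, 0, 0, 0, 0, -1], [0, 0, 0, 0, 0, -1], [0, 0, 0, 0, 0, -1], [0, 0, 0, 0, 0, -1], [0, 0, 0, 0, 0, -1], [0, 0, 0, 0, 0, -0.9], [-0.95, -0.12, 0, 0, 0, 0], [-0.95, -0.12, 0, 0, 0, 0], [-0.95, -0.12, 0, 0, 0, 0], [0, 0, 0, 0, 0, 0], [0, 0, 0, 0, 0, 0], [0, 0, 0, 0, 0, 0]],
])

```text
clock: 12.08
position: [0.4403, -0.026, 0.1174]
ee_rot: [0.63, 0.776, 0.0, 0.0]
ft_force: [0.0, -0.5, 0.3]
grip_width: 0.25
grasp_force: 0.0
```

```bash
python3 - <<'E'
from h import *
im=scan('w9'); p=camera_params('wrist')
print(ball(im,(60,320)), 'pred hub',px(p,(.436,-.031,.091)),'ball',px(p,(.4254,.0125,.083)),px(p,(.4466,-.0737,.083)))
E
```

```text
t 12.08 pos [ 0.4403 -0.026   0.1174] yaw_y 0.207 tz [ 0. -0. -1.] F [ 0.  -0.5  0.3] M [ 0.08 -0.   -0.02] w 21.2 g 0.0 j1,7 [-1.    0.13]
[(309.5, 215.5, 23.4, 139), (340.5, 179.5, 11.8, 103), (297.5, 174.5, 21.2, 106), (315.5, 269.5, 23.4, 118), (385.5, 74.5, 9.4, 107), (305.5, 72.5, 16.5, 108), (329.5, 250.5, 18.8, 99), (373.5, 108.5, 10.2, 102), (335.5, 200.5, 13.2, 132), (360.5, 257.5, 12.1, 57), (273.5, 256.5, 10.1, 31), (215.5, 286.5, 10.2, 20)] pred hub [[309.14819093 228.97193511]] ball [[306.82930758 159.9561904 ]] [[312.01961438 282.11776958]]
```

```bash
cat >>h.py <<'E'
def dark(im,c,h=22,t=50):
    "dark blob (end ball) near c: centre and size of the largest component"
    x,y=map(int,c); g=cv2.cvtColor(im,cv2.COLOR_BGR2GRAY)[y-h:y+h,x-h:x+h]
    n,l,s,m=cv2.connectedComponentsWithStats((g<t).astype(np.uint8))
    return [(m[i]+[x-h,y-h]).round(1).tolist()+s[i,2:].tolist() for i in range(1,n) if s[i,4]>60]
E
python3 - <<'E'
from h import *
im=cv2.imread('pics/w9.png')
for t in(35,45,55): print(t,dark(im,(307,160),26,t))
print(cv2.cvtColor(im,cv2.COLOR_BGR2GRAY)[130:300:4,290:336:5])
E
```

```text
35 [[307.0, 157.4, 24, 18, 235]]
45 [[307.2, 160.0, 50, 24, 446]]
55 [[307.3, 160.3, 51, 24, 546]]
[[160 161 161 161 163 162 160 162 163 163]
 [161 161 160 163 162 162 160 160 162 164]
 [163 161 161 163 162 161 162 162 164 162]
 [158 163 162 161 163 162 162 164 161 161]
 [ 67  74  97 129 148 157 160 162 162 160]
 [ 97  94  64  26  24  46  67  91 118 139]
 [ 95  87  28  35  30  28  99  99  97  90]
 [ 99  70  33  45  38  27  76 102 103 103]
 [ 39  32  32  48  41  26 103 102  90  96]
 [ 56  41  34  35  36  29  42  56  85 111]
 [ 98  91 149 177 178 128  49  45  40  40]
 [100  98 157 198 190 135 101  95  88  77]
 [103 100 155 197 191 137 107 107 109 107]
 [102 101 153 197 192 143 130 108 111 107]
 [103 189 159 196 192 150 207 164 104 105]
 [184 186 154 194 192 147 139 149 124  68]
 [155 195 156 193 187 130 144 144 149  79]
 [152 110 134 166 137 111 138 135 147 121]
 [129 153 115 137 137 112 151 135 148 148]
 [131 143 112 135 138 112 140 142 129 148]
 [144 144  92 108 109  92 105 138 122 147]
 [146 142  97 134 135 113  77 140 132 139]
 [144 130 140 138 138 138 101 139 132 105]
 [139 129 140 140 136 137 130 136 125  72]
 [126 130 140 140 139 134 132 137 111  67]
 [ 68 130 140 140 139 136 127 126  62  68]
 [ 65  67 126 138 137 135 101  67  66  66]
 [ 71  31  71 122 130 106  70  69  67  67]
 [ 67  22  70 118 129 119  64  65  65  66]
 [ 49  36  99 119 141 119  76  68  65  64]
 [ 30  37 101 128 143 120 102 101  99  97]
 [ 24  34 100 127 143 120 101 101 102 101]
 [ 18  28  99 127 142 121 101 102 101 104]
 [ 20  29 101 126 143 121  99 102 101 100]
 [ 20  32 102 124 143 122 101 103 101 104]
 [ 16  21  51 118 143 116  71 101 100 102]
 [ 20  20  20  24  43  22  19  47  62  78]
 [ 21  23  34  25  32  21  25  35  36  38]
 [ 24  38  63  19  25  19  53  50  42  38]
 [ 22  36  58  56  43  57  65  65 104  99]
 [ 25  33  34  36  40  43  49  56 122 110]
 [ 26  33  36  32  36  37  36  40 155 154]
 [ 28  32  38  38  38  36  34  43 158 156]]
```

The balls are within about 1 mm of the prediction. Centre, descend and turn.

Request:
carry_out([
  [[-0.1, -0.13, 0, 0, 0, 0], [0, 0, 0.6, 0, 0, 0], [0, 0, 0.6, 0, 0, 0], [0, 0, 0.36, 0, 0, 0], [0, 0, 0.2, 0, 0, 0], [0, 0, 0, 0, 0, 0]],
])

```text
clock: 12.63
position: [0.4349, -0.0306, 0.0458]
ee_rot: [0.63, 0.777, -0.001, -0.0]
ft_force: [1.0, -0.8, 0.4]
grip_width: 0.251
grasp_force: 0.0
```

Request:
carry_out([
  [[0, 0, 0, 0, 0, 1], [0, 0, 0, 0, 0, 1], [0, 0, 0, 0, 0, 1], [0, 0, 0, 0, 0, 1], [0, 0, 0, 0, 0, 1], [0, 0, 0, 0, 0, 1], [0, 0, 0, 0, 0, 1], [0, 0, 0, 0, 0, 1], [0, 0, 0, 0, 0, 1], [0, 0, 0, 0, 0, 0], [0, 0, 0, 0, 0, 0]],
])

```text
clock: 13.55
position: [0.436, -0.0301, 0.0481]
ee_rot: [0.914, 0.406, -0.0, -0.001]
ft_force: [-9.7, 0.2, 26.3]
grip_width: 0.25
grasp_force: 14.4
```

```bash
python3 - <<'E'
from h import *
im=scan('w10'); print([b for b in ball(im,(100,300))][:6])
E
```

```text
t 13.55 pos [ 0.436  -0.0301  0.0481] yaw_y -0.736 tz [-0.001  0.001 -1.   ] F [-9.7  0.2 26.3] M [0.05 2.11 0.13] w 21.3 g 14.390889958594926 j1,7 [-1.09 -0.63]
[(274.5, 182.5, 17.7, 54), (317.5, 271.5, 22.3, 132), (327.5, 238.5, 16.7, 136), (317.5, 177.5, 20.0, 107), (262.5, 229.5, 20.0, 67), (303.5, 232.5, 20.1, 139)]
```

Fz of +26 N, and the hub row at 271.5 where a sinking one gave 266.5, show the collar rising: the mid spindle climbs (left-hand). I'll raise the tool with it and finish to about 80°.

Request:
carry_out([
  [[0, 0, -0.15, 0, 0, 0], [0, 0, -0.05, 0, 0, 0], [0, 0, -0.025, 0, 0, 1], [0, 0, -0.025, 0, 0, 1], [0, 0, -0.025, 0, 0, 1], [0, 0, -0.025, 0, 0, 1], [0, 0, 0, 0, 0, 0], [0, 0, 0, 0, 0, 0]],
])

```text
clock: 14.27
position: [0.4356, -0.0303, 0.0589]
ee_rot: [0.978, 0.208, -0.0, -0.0]
ft_force: [-1.5, 1.1, -0.0]
grip_width: 0.248
grasp_force: 0.9
```

```bash
python3 - <<'E'
from h import *
c=(.436,-.031)
im=scan('w11'); print([b for b in ball(im,(100,300))][:6]); print(dark(im,(276,182),26,45))
hz('w10',c,271.5,(274.5,182.5))
E
```

```text
t 14.27 pos [ 0.4356 -0.0303  0.0589] yaw_y -1.152 tz [-0.001  0.001 -1.   ] F [-1.5  1.1 -0. ] M [0.18 0.29 0.06] w 21.1 g 0.8677494304720312 j1,7 [-1.16 -1.07]
[(316.5, 265.5, 18.6, 128), (280.5, 178.5, 17.7, 54), (330.5, 219.5, 19.9, 104), (326.5, 239.5, 21.0, 80), (302.5, 228.5, 22.1, 146), (287.5, 139.5, 10.5, 105)]
[[281.8, 175.5, 37, 34, 755]]
w10 hub top z 0.0885 ball r 0.0445 bar yaw -0.262
```

Request:
carry_out([
  [[0, 0, -0.025, 0, 0, 1], [0, 0, -0.025, 0, 0, 1], [0, 0, -0.025, 0, 0, 1], [0, 0, -0.025, 0, 0, 1], [0, 0, -0.01, 0, 0, 0.5], [0, 0, 0, 0, 0, 0], [0, 0, 0, 0, 0, 0]],
])

```text
clock: 14.9
position: [0.4357, -0.0305, 0.0632]
ee_rot: [1.0, -0.026, -0.0, -0.0]
ft_force: [-1.3, 1.4, -1.3]
grip_width: 0.25
grasp_force: 1.2
```

```bash
python3 - <<'E'
from h import *
c=(.436,-.031)
im=scan('w12'); b=ball(im,(100,300))[:6]; print(b,dark(im,(276,182),26,45))
hz('w11',c,265.5,(280.5,178.5)); 
h=[q for q in b if 312<q[0]<321 and q[1]>255][0]; l=[q for q in b if q[0]<290 and q[1]<195][0]; hz('w12',c,h[1],l[:2])
E
```

```text
t 14.9 pos [ 0.4357 -0.0305  0.0632] yaw_y -1.623 tz [-0.  0. -1.] F [-1.3  1.4 -1.3] M [0.37 0.28 0.05] w 21.2 g 1.1929588811472058 j1,7 [-1.22 -1.55]
[(280.5, 179.5, 17.7, 36), (317.5, 265.5, 18.8, 126), (330.5, 218.5, 20.1, 110), (323.5, 238.5, 22.3, 83), (297.5, 227.5, 20.1, 133), (320.5, 193.5, 21.0, 108)] [[279.9, 176.7, 41, 38, 892]]
w11 hub top z 0.0955 ball r 0.0437 bar yaw -0.712
w12 hub top z 0.1014 ball r 0.0427 bar yaw -1.183
```

The mid spindle has turned about 80° and climbed about 11 mm. Now the right bay.

Request:
carry_out([
  [[0, 0, 0, 0, 0, -1], [0, 0, 0, 0, 0, -1], [0, 0, 0, 0, 0, -1], [0, 0, 0, 0, 0, -1], [0, 0, -0.6, 0, 0, 0], [0, 0, -0.7, 0, 0, 0], [0, 0, 0, 0, 0, -1], [0, 0, 0, 0, 0, -1], [0, 0, 0, 0, 0, -1], [0, 0, 0, 0, 0, -1], [0, 0, 0, 0, 0, -1], [0, 0, 0, 0, 0, -1], [0, 0, 0, 0, 0, -1], [0, 0, 0, 0, 0, -1], [0, 0, 0, 0, 0, -1], [0, 0, 0, 0, 0, -1], [0, 0, 0, 0, 0, -1], [0, 0, 0, 0, 0, -0.3]],
])

```text
clock: 16.45
position: [0.4364, -0.031, 0.1156]
ee_rot: [0.714, 0.701, 0.001, 0.0]
ft_force: [0.8, -0.0, -0.7]
grip_width: 0.247
grasp_force: 0.0
```

Request:
carry_out([
  [[-0.75, 0.05, 0, 0, 0, 0], [-0.75, 0.05, 0, 0, 0, 0], [-0.75, 0.05, 0, 0, 0, 0], [-0.75, 0.05, 0, 0, 0, 0], [0, 0, 0, 0, 0, 0], [0, 0, 0, 0, 0, 0], [0, 0, 0, 0, 0, 0]],
])

```text
clock: 17.03
position: [0.4311, -0.1477, 0.1216]
ee_rot: [0.716, 0.698, 0.003, 0.004]
ft_force: [0.4, 0.1, -0.4]
grip_width: 0.252
grasp_force: 0.0
```

```bash
python3 - <<'E'
from h import *
im=scan('w13'); p=camera_params('wrist')
B=px(p,[(.442,-.1065,.083),(.442,-.1945,.083)]); print(B)
r=[]
for b in B: print(dark(im,b,24,45))
g=cv2.cvtColor(im,cv2.COLOR_BGR2GRAY)
# bar edges rows
for y in range(int(B[0][1])+14,int(B[1][1]),14): print(y,g[y,290:346:3])
E
```

```text
t 17.03 pos [ 0.4311 -0.1477  0.1216] yaw_y -0.026 tz [ 0.009 -0.002 -1.   ] F [ 0.4  0.1 -0.4] M [ 0.05  0.02 -0.04] w 21.4 g 0.0 j1,7 [-1.33 -0.22]
[[332.00662109 157.55061314]
 [333.60029221 276.93239028]]
[[331.2, 158.3, 48, 22, 441]]
[[343.6, 277.4, 33, 48, 692]]
171 [119  59  65  71  76  80  85  87  82  83  88 115 168 187 201 184 162 109
 104]
185 [128  92 102 103 103 103 102 117 176 191 146 125 164 187 200 184 162 143
 171]
199 [ 93  64  66  68  70 131 132 143 111 144 138 115 112 128 142 130 118 135
 147]
213 [ 96  87  53  58  59 116 131 138 140 135  77  99 143 148 149 150 147 134
 119]
227 [ 94  92  63  57  60  59  60  66 113 133 126 136 134 136 134 134 131 130
 127]
241 [ 64  14  43 104 125 105  57  58  56  62  66  74 100 114 126 116 100  24
  44]
255 [ 17  12  91 149 149 148 149 151 150 145 140 129  99 115 126 118  96  22
  17]
269 [ 20  15  79 132 134 136 137 136 135 135 136  59  32  68  87  77  43  14
  17]
```

Request:
carry_out([
  [[0, 0, 0, 0, 0, 0], [0, 0, 0, 0, 0, 0], [0, 0, 0, 0, 0, 0]],
])

```text
clock: 17.33
position: [0.4311, -0.1474, 0.1215]
ee_rot: [0.716, 0.698, 0.002, 0.004]
ft_force: [-0.2, 0.4, -0.6]
grip_width: 0.249
grasp_force: 0.0
```

```bash
python3 - <<'E'
from h import *
o,R=st(); print(o['joint_pos'].round(2),o['joint_velocities'].round(3))
E
```

```text
t 17.33 pos [ 0.4311 -0.1474  0.1215] yaw_y -0.025 tz [ 0.009 -0.003 -1.   ] F [-0.2  0.4 -0.6] M [-0.01 -0.03 -0.02] w 21.1 g 0.0 j1,7 [-1.33 -0.22]
[-1.33 -0.5   1.34  2.05  0.52  1.25 -0.22] [ 0.003 -0.002 -0.    -0.002 -0.     0.     0.   ]
```

Joints 2 and 3 are at their range limits because the elbow posture has drifted. I'll make a loop up and to the right to shift the posture.

Request:
carry_out([
  [[0, 0, -0.8, 0, 0, 0], [0, 0.3, -0.8, 0, 0, 0], [0, 0.3, -0.8, 0, 0, 0], [-0.7, 0.2, 0, 0, 0, 0], [-0.7, 0, 0, 0, 0, 0], [-0.7, 0, 0, 0, 0, 0], [-0.7, 0, 0, 0, 0, 0], [-0.7, 0, 0, 0, 0, 0], [-0.7, 0, 0, 0, 0, 0], [0, 0, 0, 0, 0, 0]],
])

```text
clock: 18.17
position: [0.4233, -0.2998, 0.2334]
ee_rot: [0.717, 0.696, 0.007, 0.023]
ft_force: [0.6, 0.4, 1.0]
grip_width: 0.25
grasp_force: 0.0
```

```bash
python3 - <<'E'
from h import *
o,R=st(); print(o['joint_pos'].round(2))
E
```

```text
t 18.17 pos [ 0.4233 -0.2998  0.2334] yaw_y -0.029 tz [ 0.042 -0.023 -0.999] F [0.6 0.4 1. ] M [-0.03  0.01 -0.02] w 21.3 g 0.0 j1,7 [-1.13  0.11]
[-1.13 -0.5   1.34  1.79  0.5   1.45  0.11]
```

Request:
carry_out([
  [[0, 0.6, 0, 0, 0, 0], [0, 0.6, 0, 0, 0, 0], [0, 0.6, 0, 0, 0, 0], [-0.4, 0.4, 0, 0, 0, 0], [-0.6, 0, 0, 0, 0, 0], [0, 0, 0, 0, 0, 0], [0, 0, 0, 0, 0, 0]],
])

```text
clock: 18.75
position: [0.455, -0.3038, 0.2592]
ee_rot: [0.716, 0.696, 0.014, 0.051]
ft_force: [-0.0, -0.8, 1.2]
grip_width: 0.251
grasp_force: 0.0
```

```bash
python3 - <<'E'
from h import *
o,R=st(); print(o['joint_pos'].round(2))
E
```

```text
t 18.75 pos [ 0.455  -0.3038  0.2592] yaw_y -0.025 tz [ 0.091 -0.053 -0.994] F [-0.  -0.8  1.2] M [0.02 0.12 0.02] w 21.4 g 0.0 j1,7 [-1.18  0.08]
[-1.18 -0.5   1.34  1.73  0.53  1.44  0.08]
```

Request:
carry_out([
  [[0.8, 0.1, 0, 0, 0, 0], [0.8, 0.1, 0, 0, 0, 0], [0.8, 0.1, 0, 0, 0, 0], [0.8, 0.1, 0, 0, 0, 0], [0.8, 0.2, 0, 0, 0, 0], [0.8, 0.2, 0, 0, 0, 0], [0.8, 0.2, 0, 0, 0, 0], [0.8, 0.2, 0, 0, 0, 0], [0.8, 0.2, 0, 0, 0, 0], [0, 0, 0, 0, 0, 0], [0, 0, 0, 0, 0, 0]],
])

```text
clock: 19.67
position: [0.5189, -0.0147, 0.2493]
ee_rot: [0.714, 0.698, 0.013, 0.052]
ft_force: [0.1, -0.6, -0.0]
grip_width: 0.249
grasp_force: 0.0
```

```bash
python3 - <<'E'
from h import *
o,R=st(); print(o['joint_pos'].round(2))
E
```

```text
t 19.67 pos [ 0.5189 -0.0147  0.2493] yaw_y -0.019 tz [ 0.09  -0.056 -0.994] F [ 0.1 -0.6 -0. ] M [-0.03  0.07  0.03] w 21.1 g 0.0 j1,7 [-1.42 -0.27]
[-1.42 -0.18  1.23  1.8   0.25  1.33 -0.27]
```

```bash
cat >kin.py <<'E'
import numpy as np, itertools
from scipy.optimize import least_squares
from scipy.spatial.transform import Rotation as Ro
OBS=[([-1.288,.332,-.065,1.46,.022,1.35,-.088],[.188,.5956,.2046],[.1523,.9883,-.0008,-.0001]),
([-1.33,-.5,1.34,2.05,.52,1.25,-.22],[.4311,-.1474,.1215],[.716,.698,.002,.004]),
([-1.13,-.5,1.34,1.79,.5,1.45,.11],[.4233,-.2998,.2334],[.717,.696,.007,.023]),
([-1.18,-.5,1.34,1.73,.53,1.44,.08],[.455,-.3038,.2592],[.716,.696,.014,.051]),
([-1.42,-.18,1.23,1.8,.25,1.33,-.27],[.5189,-.0147,.2493],[.714,.698,.013,.052])]
def fk(q,S,P):
    h,a,e,b,f,c,g,o0,o7=P
    R=Ro.from_euler('z',S[0]*q[0]+o0); X=np.array([0,0,h])
    R=R*Ro.from_euler('y',q[1]); R=R*Ro.from_euler('z',S[1]*q[2]); X=X+R.apply([e,0,a])
    R=R*Ro.from_euler('y',q[3]); R=R*Ro.from_euler('z',S[2]*q[4]); X=X+R.apply([f,0,b])
    R=R*Ro.from_euler('y',q[5]); R=R*Ro.from_euler('z',S[3]*q[6]+o7); X=X+R.apply([0,0,c])+ (R*Ro.from_euler('z',-S[3]*q[6]-o7)).apply([g,0,0])
    return X,R
def res(P,S):
    r=[]
    for q,x,o in OBS:
        X,R=fk(q,S,P); r+=list((X-x)*5)+list((R.inv()*Ro.from_quat(o)).as_rotvec())
    r+=list(.01*np.array(P[2:7:2]))
    return np.array(r)
E
python3 - <<'E'
from kin import *
out=[]
for S in itertools.product([1,-1],repeat=4):
    for o0 in(0,np.pi/2,np.pi,-np.pi/2):
        for o7 in(0,np.pi/2,np.pi,-np.pi/2):
            s=least_squares(res,[.35,.4,0,.4,0,.2,0,o0,o7],args=(S,)); out.append((s.cost,S,s.x.round(4).tolist()))
out.sort(key=lambda a:a[0])
for o in out[:6]: print(o)
E
```

```text
(np.float64(0.008745916897832258), (-1, -1, -1, -1), [0.3149, 0.4228, -0.0005, 0.4737, 0.0424, 0.3722, -0.0496, -0.0748, 1.4959])
(np.float64(0.008745916897832549), (-1, -1, -1, -1), [0.3149, 0.4228, -0.0005, 0.4737, 0.0424, 0.3722, -0.0496, -0.0748, 1.4959])
(np.float64(0.00874591689783287), (-1, -1, -1, -1), [0.3149, 0.4228, -0.0005, 0.4737, 0.0424, 0.3722, -0.0496, -0.0748, 1.4959])
(np.float64(0.008745916897835892), (-1, -1, -1, -1), [0.3149, 0.4228, -0.0005, 0.4737, 0.0424, 0.3722, -0.0496, -0.0748, 1.4959])
(np.float64(0.008745916897837212), (-1, -1, -1, -1), [0.3149, 0.4228, -0.0005, 0.4737, 0.0424, 0.3722, -0.0496, -0.0748, -4.7873])
(np.float64(0.008745916897838532), (-1, -1, -1, -1), [0.3149, 0.4228, -0.0005, 0.4737, 0.0424, 0.3722, -0.0496, -0.0748, 1.4959])
```

```bash
cat >>kin.py <<'E'
def fk(q,S,P):
    h,a,e,b,f,c,g,o0,o7,ex,ey,fy,o2,o3,o4,o5,o6=P
    z=lambda t:Ro.from_euler('z',t); y=lambda t:Ro.from_euler('y',t)
    R=z(-q[0]+o0); X=np.array([0,0,h])+R.apply([ex,0,0])
    R=R*y(q[1]+o2)*z(-q[2]+o3); X=X+R.apply([e,ey,a])
    R=R*y(q[3]+o4)*z(-q[4]+o5); X=X+R.apply([f,fy,b])
    R=R*y(q[5]+o6); X=X+R.apply([g,0,c]); R=R*z(-q[6]+o7)
    return X,R
def res(P,S=None,W=.02):
    r=[]
    for q,x,o in OBS:
        X,R=fk(q,S,P); r+=list((X-x)*5)+list((R.inv()*Ro.from_quat(o)).as_rotvec())
    return np.array(r+list(W*np.array(P)[[2,4,6,7,9,10,11,12,13,14,15,16]]*5))
E
python3 - <<'E'
from kin import *
s=least_squares(res,[.31,.42,0,.47,.04,.37,-.05,0,1.5]+[0]*8); print(s.cost,s.x.round(3).tolist()); print((s.fun[:30].reshape(5,6)/np.array([.005]*3+[1]*3)*np.array([1,1,1,1,1,1])).round(3).tolist())
np.save('P.npy',s.x)
E
```

```text
0.0022065423058485662 [0.212, 0.393, 0.017, 0.497, 0.059, 0.229, -0.009, -0.027, 1.525, -0.005, -0.036, 0.009, -0.0, -0.002, -0.047, 0.004, 0.041]
[[-1.718, 4.498, -0.187, 0.008, -0.003, 0.016], [1.534, -0.553, 0.916, 0.001, 0.006, -0.006], [1.976, 3.073, -0.66, -0.008, -0.007, 0.001], [-1.095, 2.985, 1.306, 0.001, 0.002, -0.008], [-3.485, -9.074, -1.375, 0.001, 0.001, -0.003]]
```

```bash
cat >>kin.py <<'E'
LO=np.array([-2.6,-.5,-1.47,.16,-1.27,.06,-2.6]);HI=np.array([2.6,2.12,1.34,2.42,4.41,2.06,2.6])
try: P=np.load('P.npy')
except Exception: P=None
def F(q): return fk(q,None,P)
def jac(q):
    X,R=F(q); J=np.zeros((6,7))
    for i in range(7):
        d=np.array(q,float); d[i]+=1e-5; x,r=F(d); J[:3,i]=(x-X)/1e-5; J[3:,i]=(r*R.inv()).as_rotvec()/1e-5
    return J
def row(q,r,n=4,lam=.02,kn=0,q0=None):
    X,R=F(q); T=X+R.apply(np.array(r[:3])*.04); G=R*Ro.from_rotvec(np.radians(6)*np.array(r[3:]))
    for _ in range(n):
        x,rr=F(q); e=np.r_[T-x,(G*rr.inv()).as_rotvec()]; J=jac(q)
        Jp=J.T@np.linalg.inv(J@J.T+lam**2*np.eye(6)); d=Jp@e
        if kn: d=d+kn*(np.eye(7)-Jp@J)@(q0-q)
        q=np.clip(q+d,LO,HI)
    return q
E
python3 - <<'E'
from kin import *
q=np.array(OBS[0][0])
for kn in(0,.02):
    q=np.array(OBS[0][0]); q0=q.copy()
    for _ in range(12): q=row(q,[0,0,0,0,0,.967],kn=kn,q0=q0)
    print(q.round(2))
    for _ in range(14): q=row(q,[-.925,.386,0,0,0,0],kn=kn,q0=q0)
    print(q.round(2), 'obs j1 -.92 j7 -.32')
q=np.array(OBS[1][0])
E
```

```text
[-1.39  0.33  0.07  1.46 -0.02  1.35 -1.28]
[-0.94 -0.14  0.58  1.97  0.08  1.3  -0.33] obs j1 -.92 j7 -.32
[-1.39  0.33  0.07  1.46 -0.02  1.35 -1.28]
[-0.85 -0.13  0.5   1.97  0.06  1.3  -0.31] obs j1 -.92 j7 -.32
```

```bash
nproc; cat >plan.py <<'E'
from kin import *
import kin
def zz(t): c,s=np.cos(t),np.sin(t); return np.array([[c,-s,0],[s,c,0],[0,0,1]])
def yy(t): c,s=np.cos(t),np.sin(t); return np.array([[c,0,s],[0,1,0],[-s,0,c]])
def FJ(q):
    h,a,e,b,f,c,g,o0,o7,ex,ey,fy,o2,o3,o4,o5,o6=P
    p=[];ax=[]; X=np.array([0,0,h]); ax.append(np.array([0,0,-1.]));p.append(X)
    R=zz(-q[0]+o0); X=X+R@[ex,0,0]; ax.append(R[:,1]);p.append(X); R=R@yy(q[1]+o2); ax.append(-R[:,2]);p.append(X)
    R=R@zz(-q[2]+o3); X=X+R@[e,ey,a]; ax.append(R[:,1]);p.append(X); R=R@yy(q[3]+o4); ax.append(-R[:,2]);p.append(X)
    R=R@zz(-q[4]+o5); X=X+R@[f,fy,b]; ax.append(R[:,1]);p.append(X); R=R@yy(q[5]+o6); ax.append(-R[:,2]);X=X+R@[g,0,c];p.append(X)
    R=R@zz(-q[6]+o7)
    return X,R,np.array([np.r_[np.cross(u,X-o),u] for u,o in zip(ax,p)]).T
def step(q,T,G,n=3):
    for _ in range(n):
        X,R,J=FJ(q); e=np.r_[T-X,Ro.from_matrix(G@R.T).as_rotvec()]
        q=np.clip(q+J.T@np.linalg.solve(J@J.T+4e-4*np.eye(6),e),LO,HI)
    X,R,_=FJ(q); return q,np.linalg.norm(T-X)
def yawof(R): return np.arctan2(R[1,1],R[0,1])
def Gy(t): return np.array([[-np.sin(t),np.cos(t),0],[np.cos(t),np.sin(t),0],[0,0,-1.]])
def turn(q,dy,tr):
    X,R,_=FJ(q); y=yawof(R); n=max(1,int(np.ceil(abs(dy)/.104)))
    for i in range(n): q,e=step(q,X,Gy(y+dy*(i+1)/n)); tr.append((e,q))
    return q
def go(q,T,tr):
    X,R,_=FJ(q); G=Gy(yawof(R)); n=max(1,int(np.ceil(np.linalg.norm(T-X)/.032)))
    for i in range(n): q,e=step(q,X+(T-X)*(i+1)/n,G); tr.append((e,q))
    return q
HOV=np.array([.442,-.1505,.1175])
def final(q,tr):
    X,R,_=FJ(q); 
    q=turn(q,-yawof(R)-.02,tr); q=go(q,HOV,tr); q=go(q,HOV-[0,0,.07],tr); qa=q; q=turn(q,-2.1,tr); return qa,q
def marg(tr): 
    Q=np.array([t[1] for t in tr]); return np.minimum((Q-LO),(HI-Q)).min()
def run(a):
    seed=a; g=np.random.default_rng(seed); q=np.array(OBS[4][0]); X,R,_=FJ(q); tr=[]
    q,_=step(q,X,Gy(yawof(R)),6)
    seq=[]
    for k in range(g.integers(1,4)):
        if g.random()<.5: d=g.uniform(-2,2); seq.append(('t',round(d,1))); q=turn(q,round(d,1),tr)
        else: T=np.array([g.uniform(.42,.64),g.uniform(-.25,.35),g.uniform(.2,.4)]).round(2); seq.append(('g',T.tolist())); q=go(q,T,tr)
    n0=len(tr); qa,q=final(q,tr); t2=tr[n0:]
    # weigh: margin in the final part, errors, rows
    e=max(t[0] for t in t2); return marg(t2)-5*max(0,e-.004)-.001*len(tr),marg(t2),e,len(tr),seq,qa.round(2).tolist(),q.round(2).tolist()
if __name__=='__main__':
    from multiprocessing import Pool
    with Pool() as p: o=p.map(run,range(1500),chunksize=20)
    o.sort(key=lambda a:-a[0])
    for r in o[:5]: print(r)
E
time timeout 500 python3 plan.py
```

```text
4
(np.float64(0.18867424268592212), np.float64(0.2806742426859221), np.float64(3.2102153115560116e-07), 92, [('g', [0.45, -0.01, 0.21]), ('t', -1.9), ('g', [0.63, 0.23, 0.39])], [-0.45, 0.22, 0.73, 2.04, -0.17, 0.95, 0.33], [-0.73, 0.32, 1.06, 2.05, -0.32, 0.96, -1.65])
(np.float64(0.1800358957822344), np.float64(0.2620358957822344), np.float64(1.9734679820480855e-07), 82, [('t', -1.9), ('t', -0.4), ('g', [0.62, -0.16, 0.21])], [-0.46, 0.22, 0.74, 2.04, -0.17, 0.95, 0.33], [-0.74, 0.32, 1.07, 2.05, -0.33, 0.96, -1.65])
(np.float64(0.07994720716578958), np.float64(0.1649472071657896), np.float64(5.912205485841578e-07), 85, [('g', [0.6, -0.1, 0.33]), ('t', 1.8), ('g', [0.44, 0.06, 0.4])], [-0.52, 0.23, 0.81, 2.04, -0.2, 0.95, 0.35], [-0.82, 0.38, 1.18, 2.06, -0.41, 0.98, -1.59])
(np.float64(0.03625865274396095), np.float64(0.10725865274396096), np.float64(3.72813654498125e-07), 71, [('t', -1.7), ('g', [0.61, -0.17, 0.22])], [-0.56, 0.24, 0.85, 2.05, -0.21, 0.95, 0.37], [-0.86, 0.42, 1.23, 2.06, -0.47, 0.99, -1.54])
(np.float64(0.01512715171231313), np.float64(0.10312715171231313), np.float64(2.6413460178431067e-07), 88, [('t', -1.5), ('g', [0.47, -0.02, 0.22]), ('t', -1.7)], [-0.43, 0.21, 0.71, 2.04, -0.16, 0.95, 0.33], [-0.7, 0.3, 1.03, 2.05, -0.3, 0.96, -1.67])
real	0m30.629s
user	1m56.574s
sys	0m0.093s
```

```bash
python3 - <<'E'
from plan import *
for T in([.62,-.16,.21],[.58,-.14,.25],[.56,-.12,.25],[.52,-.014,.25]):
  for d in(-2.0,-2.3):
    q=np.array(OBS[4][0]); X,R,_=FJ(q); tr=[]; q,_=step(q,X,Gy(yawof(R)),6); q=turn(q,d,tr); q1=q; e1=max(t[0] for t in tr); q=go(q,np.array(T),tr); n0=len(tr); q2=q; qa,q=final(q,tr); t=tr[n0:]
    print(T,d,'marg',marg(t).round(2),'e',max(a[0] for a in t).round(4),e1.round(4),len(tr),q1.round(2),q2.round(2),qa.round(2))
from h import *
print(w(camera_params('top'),[(375,190),(365,140)],.0).round(3),w(camera_params('top'),[(375,190),(365,140)],.15).round(3))
E
```

```text
[0.62, -0.16, 0.21] -2.0 marg 0.19 e 0.0 0.0018 76 [-1.36  0.08  1.34  1.74 -0.08  1.39 -2.02] [-0.59  0.6   1.1   1.43 -0.53  1.43 -1.52] [-0.51  0.23  0.8   2.04 -0.19  0.95  0.35]
[0.62, -0.16, 0.21] -2.3 marg 0.26 e 0.0 0.0018 82 [-1.36  0.08  1.34  1.74 -0.08  1.39 -2.32] [-0.59  0.6   1.1   1.43 -0.53  1.43 -1.82] [-0.46  0.22  0.74  2.04 -0.17  0.95  0.33]
[0.58, -0.14, 0.25] -2.0 marg 0.1 e 0.0 0.0018 74 [-1.36  0.08  1.34  1.74 -0.08  1.39 -2.02] [-0.74  0.46  1.18  1.52 -0.42  1.45 -1.58] [-0.56  0.24  0.86  2.05 -0.22  0.95  0.37]
[0.58, -0.14, 0.25] -2.3 marg 0.16 e 0.0 0.0018 80 [-1.36  0.08  1.34  1.74 -0.08  1.39 -2.32] [-0.74  0.46  1.18  1.52 -0.42  1.45 -1.88] [-0.52  0.23  0.81  2.04 -0.2   0.95  0.35]
[0.56, -0.12, 0.25] -2.0 marg 0.04 e 0.0 0.0018 73 [-1.36  0.08  1.34  1.74 -0.08  1.39 -2.02] [-0.86  0.39  1.22  1.59 -0.36  1.43 -1.64] [-0.6   0.26  0.9   2.05 -0.24  0.95  0.38]
[0.56, -0.12, 0.25] -2.3 marg 0.09 e 0.0 0.0018 79 [-1.36  0.08  1.34  1.74 -0.08  1.39 -2.32] [-0.86  0.39  1.22  1.59 -0.36  1.43 -1.94] [-0.57  0.25  0.87  2.05 -0.22  0.95  0.37]
[0.52, -0.014, 0.25] -2.0 marg 0.0 e 0.0137 0.0018 71 [-1.36  0.08  1.34  1.74 -0.08  1.39 -2.02] [-1.32  0.13  1.33  1.73 -0.12  1.39 -1.98] [-0.78  0.34  1.11  2.05 -0.36  0.97  0.48]
[0.52, -0.014, 0.25] -2.3 marg 0.0 e 0.0137 0.0018 77 [-1.36  0.08  1.34  1.74 -0.08  1.39 -2.32] [-1.32  0.13  1.33  1.73 -0.12  1.39 -2.28] [-0.77  0.34  1.11  2.05 -0.35  0.97  0.47]
[[ 0.592 -0.176  0.   ]
 [ 0.739 -0.145  0.   ]] [[ 0.583 -0.164  0.15 ]
 [ 0.715 -0.136  0.15 ]]
```

The validated joint model gives a posture fix: turn clockwise, move out to (0.60, -0.14), turn back, then return.

Request:
carry_out([
  [[0, 0, 0, 0.86, 0.53, 0], [0, 0, 0, 0, 0, 1], [0, 0, 0, 0, 0, 1], [0, 0, 0, 0, 0, 1], [0, 0, 0, 0, 0, 1], [0, 0, 0, 0, 0, 1], [0, 0, 0, 0, 0, 1], [0, 0, 0, 0, 0, 1], [0, 0, 0, 0, 0, 1], [0, 0, 0, 0, 0, 1], [0, 0, 0, 0, 0, 1], [0, 0, 0, 0, 0, 1], [0, 0, 0, 0, 0, 1], [0, 0, 0, 0, 0, 1], [0, 0, 0, 0, 0, 1], [0, 0, 0, 0, 0, 1], [0, 0, 0, 0, 0, 1], [0, 0, 0, 0, 0, 1], [0, 0, 0, 0, 0, 1], [0, 0, 0, 0, 0, 1]],
])

```text
clock: 21.33
position: [0.513, -0.02, 0.2496]
ee_rot: [0.974, -0.225, 0.023, 0.013]
ft_force: [0.3, 0.8, 0.1]
grip_width: 0.25
grasp_force: 0.0
```

Request:
carry_out([
  [[0.63, 0.4, 0.04, 0, 0, 0], [0.63, 0.4, 0.04, 0, 0, 0], [0.63, 0.4, 0.04, 0, 0, 0], [0.63, 0.4, 0.04, 0, 0, 0], [0.63, 0.4, 0.04, 0, 0, 0], [0, 0, 0, 0, 0, 0]],
])

```text
clock: 21.83
position: [0.5919, -0.1541, 0.2488]
ee_rot: [0.974, -0.226, 0.023, 0.015]
ft_force: [-1.5, -1.3, 0.7]
grip_width: 0.249
grasp_force: 0.0
```

```bash
python3 - <<'E'
from h import *
o,R=st(); print(o['joint_pos'].round(2))
E
```

```text
t 21.83 pos [ 0.5919 -0.1541  0.2488] yaw_y -2.028 tz [ 0.039 -0.039 -0.998] F [-1.5 -1.3  0.7] M [-0.03  0.08 -0.07] w 21.1 g 0.0 j1,7 [-0.69 -1.57]
[-0.69  0.41  1.14  1.53 -0.36  1.39 -1.57]
```

Request:
carry_out([
  [[0, 0, 0, 0.17, -0.5, 0], [0, 0, 0, 0, 0, -1], [0, 0, 0, 0, 0, -1], [0, 0, 0, 0, 0, -1], [0, 0, 0, 0, 0, -1], [0, 0, 0, 0, 0, -1], [0, 0, 0, 0, 0, -1], [0, 0, 0, 0, 0, -1], [0, 0, 0, 0, 0, -1], [0, 0, 0, 0, 0, -1], [0, 0, 0, 0, 0, -1], [0, 0, 0, 0, 0, -1], [0, 0, 0, 0, 0, -1], [0, 0, 0, 0, 0, -1], [0, 0, 0, 0, 0, -1], [0, 0, 0, 0, 0, -1], [0, 0, 0, 0, 0, -1], [0, 0, 0, 0, 0, -1], [0, 0, 0, 0, 0, -1], [0, 0, 0, 0, 0, -1]],
])

```text
clock: 23.5
position: [0.592, -0.1465, 0.2496]
ee_rot: [0.716, 0.698, 0.001, -0.001]
ft_force: [0.9, 0.2, 0.1]
grip_width: 0.254
grasp_force: 0.0
```

Request:
carry_out([
  [[0, -0.75, 0.4, 0, 0, 0], [0, -0.75, 0.6, 0, 0, 0], [0, -0.75, 0.65, 0, 0, 0], [0, -0.75, 0.65, 0, 0, 0], [0, -0.75, 0.6, 0, 0, 0], [0, 0, 0.3, 0, 0, 0], [0, 0, 0, 0, 0, 0], [0, 0, 0, 0, 0, 0], [0, 0, 0, 0, 0, 0]],
])

```text
clock: 24.25
position: [0.4441, -0.1415, 0.1227]
ee_rot: [0.717, 0.697, 0.002, -0.0]
ft_force: [0.8, -0.5, -0.4]
grip_width: 0.251
grasp_force: 0.0
```

```bash
python3 - <<'E'
from h import *
im=scan('w14'); p=camera_params('wrist'); print(get_obs()['joint_pos'].round(2))
B=px(p,[(.442,-.1065,.083),(.442,-.1945,.083)]); print(B)
for b in B: print(dark(im,b,24,40))
g=cv2.cvtColor(im,cv2.COLOR_BGR2GRAY)
for y in list(range(int(B[0][1])-12,int(B[0][1])+45,8))+[int(B[1][1])-20]: print(y,int(B[0][0])-30,g[y,int(B[0][0])-30:int(B[0][0])+31:3])
E
```

```text
t 24.25 pos [ 0.4441 -0.1415  0.1227] yaw_y -0.028 tz [ 0.003  0.003 -1.   ] F [ 0.8 -0.5 -0.4] M [-0.    0.02  0.02] w 21.3 g 0.0 j1,7 [-0.49  0.22]
[-0.49  0.03  0.72  2.   -0.02  1.11  0.22]
[[312.59771541 166.89462932]
 [316.43802191 284.15230507]]
[[311.2, 167.0, 48, 21, 387]]
[[293.0, 273.3, 4, 34, 86], [315.7, 281.7, 18, 12, 149]]
154 282 [151 150 146 145 143 138 130 125 119 110  94  87  78  73  62  63  62  65
  68  72  76]
162 282 [151  99  95  92  91  92  90  50  25  31  33  32  27  28  59  94  98  97
  94  94  94]
170 282 [116 102  94 104 100  85  69  28  32  38  50  41  31  26  27  37  38  39
  39  40  38]
178 282 [ 47  52  55  60  66  68  68  79 151 176 192 182 167 122  95 102 103 102
 102 101 102]
186 282 [ 67  64  68  66  66  61  59  66 151 182 199 191 171 124  88  73  67  68
  66  83  86]
194 282 [ 66  66  68  67  80 120 134 136 109 125 140 139 134 109 143 149 146 116
  69  65  66]
202 282 [ 65  67  68 125 136 146 134 103 102 123 139 137 124 103 106 124 145 143
 147 112  64]
210 282 [ 58  59 100 135 133 132 148 136 106 122 137 138 122 110 148 149 147 121
 145 145  91]
264 282 [ 73  67  16  13  13 129 150 147 134 111 127 139 128 114 133 151 156 159
 160 110  16]
```

The right bar's ball at (312,166) matches the prediction and the posture is healthy. Descend and wind.

Request:
carry_out([
  [[-0.22, -0.05, 0.3, 0, 0, 0], [0, 0, 0.5, 0, 0, 0], [0, 0, 0.5, 0, 0, 0], [0, 0, 0.4, 0, 0, 0], [0, 0, 0.17, 0, 0, 0], [0, 0, 0, 0, 0, 0]],
])

```text
clock: 24.8
position: [0.4411, -0.1497, 0.0465]
ee_rot: [0.717, 0.697, 0.001, -0.001]
ft_force: [0.1, 0.1, 0.3]
grip_width: 0.251
grasp_force: 0.0
```

Request:
carry_out([
  [[0, 0, 0, 0, 0, 1], [0, 0, 0, 0, 0, 1], [0, 0, 0, 0, 0, 1], [0, 0, 0, 0, 0, 1], [0, 0, 0, 0, 0, 1], [0, 0, 0, 0, 0, 1], [0, 0, 0, 0, 0, 1], [0, 0, 0, 0, 0, 1], [0, 0, 0, 0, 0, 1], [0, 0, 0.01, 0, 0, 1], [0, 0, 0.02, 0, 0, 1], [0, 0, 0.02, 0, 0, 1], [0, 0, 0, 0, 0, 0]],
])

```text
clock: 25.88
position: [0.4416, -0.1497, 0.0452]
ee_rot: [0.99, 0.14, 0.001, -0.001]
ft_force: [1.3, -0.6, -2.8]
grip_width: 0.247
grasp_force: 1.4
```

```bash
python3 - <<'E'
from h import *
im=scan('w15'); b=ball(im,(100,300)); print(b[:5])
h=[q for q in b if 312<q[0]<321 and q[1]>255][0]; l=[q for q in b if q[0]<295 and q[1]<198][0]; hz('w15',(.442,-.1505),h[1],l[:2])
E
```

```text
t 25.88 pos [ 0.4416 -0.1497  0.0452] yaw_y -1.289 tz [ 0.002  0.002 -1.   ] F [ 1.3 -0.6 -2.8] M [-0.18 -0.17  0.09] w 21.0 g 1.36449683457613 j1,7 [-0.6  -0.87]
[(282.5, 180.5, 18.8, 48), (319.5, 271.5, 21.2, 120), (324.5, 241.5, 23.4, 79), (301.5, 234.5, 22.1, 129), (334.5, 222.5, 15.6, 100)]
w15 hub top z 0.0883 ball r 0.0431 bar yaw -0.882
```

Request:
carry_out([
  [[0, 0, 0.1, 0, 0, 0.5], [0, 0, 0.02, 0, 0, 1], [0, 0, 0.02, 0, 0, 1], [0, 0, 0.02, 0, 0, 1], [0, 0, 0.02, 0, 0, 1], [0, 0, 0.02, 0, 0, 1], [0, 0, 0, 0, 0, 0.7], [0, 0, 0, 0, 0, 0]],
])

```text
clock: 26.6
position: [0.4415, -0.1498, 0.0371]
ee_rot: [0.984, -0.18, 0.001, -0.001]
ft_force: [1.1, -2.0, -1.0]
grip_width: 0.247
grasp_force: 1.3
```

Request:
carry_out([
  [[0, 0, 0, 0, 0, 0.6], [0, 0, 0, 0, 0, 0.4], [0, 0, 0, 0, 0, 0]],
])

```text
clock: 26.85
position: [0.4413, -0.1498, 0.037]
ee_rot: [0.973, -0.23, 0.0, -0.001]
ft_force: [1.0, -2.2, -2.2]
grip_width: 0.249
grasp_force: 10.0
```

```bash
python3 - <<'E'
from h import *
im=scan('w16'); b=ball(im,(100,300)); print(b[:5])
h=[q for q in b if 312<q[0]<321 and q[1]>255][0]; l=[q for q in b if q[0]<295 and q[1]<198][0]; hz('w16',(.442,-.1505),h[1],l[:2])
E
```

```text
t 26.85 pos [ 0.4413 -0.1498  0.037 ] yaw_y -2.035 tz [ 0.002  0.003 -1.   ] F [ 1.  -2.2 -2.2] M [-0.62 -0.46  0.31] w 21.2 g 10.039427876472473 j1,7 [-0.71 -1.54]
[(274.5, 184.5, 17.7, 36), (319.5, 266.5, 23.4, 118), (239.5, 253.5, 23.4, 148), (397.5, 238.5, 15.2, 99), (324.5, 243.5, 20.0, 80)]
w16 hub top z 0.0782 ball r 0.0412 bar yaw -1.522
```

Request:
carry_out([
  [[0, 0, 0, 0, 0, 0.4], [0, 0, 0, 0, 0, 0]],
])

```text
clock: 27.07
position: [0.4413, -0.1498, 0.0369]
ee_rot: [0.968, -0.251, 0.0, -0.001]
ft_force: [3.3, -3.0, -1.4]
grip_width: 0.249
grasp_force: 17.3
```

```bash
python3 - <<'E'
from h import *
st()
# plan check: back to mid from here
from plan import *
q=get_obs()['joint_pos']; tr=[]
X,R,_=FJ(q); print(X,yawof(R)); q=turn(q,.5,tr); q=go(q,X+[0,0,.085],tr)
q=go(q,np.array([.4357,-.0305,.13]),tr); X,R,_=FJ(q); q=turn(q,-1.2-yawof(R),tr); print(q.round(2)); q=go(q,np.array([.4357,-.0305,.065]),tr); q=go(q,np.array([.529,-.026,.065]),tr); q=go(q,np.array([.529,-.026,.13]),tr)
print(max(t[0] for t in tr),marg(tr),q.round(2))
E
```

```text
t 27.07 pos [ 0.4413 -0.1498  0.0369] yaw_y -2.077 tz [ 0.002  0.003 -1.   ] F [ 3.3 -3.  -1.4] M [-0.71 -0.52  0.52] w 21.2 g 17.310524582862854 j1,7 [-0.71 -1.58]
[ 0.42368892 -0.15742869  0.04337239] -2.0519015578874433
[-0.92 -0.1   0.86  2.07  0.08  1.14 -1.31]
1.2735248066649185e-06 0.3027221499579156 [-0.85  0.28  0.91  1.83 -0.23  1.16 -1.08]
```

Both right-hand spindles are home. Back to the mid one, with the fingers aligned to its bar and opened wider.

Request:
carry_out([
  [[0, 0, 0, 0, 0, -1], [0, 0, 0, 0, 0, -1], [0, 0, 0, 0, 0, -1], [0, 0, 0, 0, 0, -1], [0, 0, -0.7, 0, 0, 0], [0, 0, -0.8, 0, 0, 0], [0, 0, -0.8, 0, 0, 0], [0, 0, 0, 0, 0, -1], [0, 0, 0, 0, 0, -1], [0, 0, 0, 0, 0, -1], [0, 0, 0, 0, 0, -1], [0, 0, 0, 0, 0, -0.6]],
])

```text
clock: 28.07
position: [0.4403, -0.1494, 0.1286]
ee_rot: [0.98, 0.199, 0.001, -0.002]
ft_force: [0.3, 0.2, 0.2]
grip_width: 0.25
grasp_force: 0.0
```

Request:
carry_out([
  [[0.25, -0.7, 0, 0, 0, 0], [0.25, -0.7, 0, 0, 0, 0], [0.25, -0.7, 0, 0, 0, 0], [0.25, -0.7, 0, 0, 0, 0], [0, 0, 0, 0, 0, 0], [0, 0, 0, 0, 0, 0], [0, 0, 0, 0, 0, 0]],
], hand=0.25)

```text
clock: 28.65
position: [0.4347, -0.0314, 0.129]
ee_rot: [0.981, 0.195, 0.001, -0.002]
ft_force: [-0.5, 0.4, -1.1]
grip_width: 0.374
grasp_force: 0.0
```

```bash
python3 - <<'E'
from h import *
im=scan('w17'); p=camera_params('wrist'); o=get_obs()
c=np.array([.4357,-.0305]);u=np.array([np.sin(1.18),np.cos(1.18)])
B=px(p,[[*(c+.044*u),.095],[*(c-.044*u),.095],[*c,.102]]); print(B.round(1))
for b in B[:2]:
    for t in (35,45): print(t,dark(im,b,24,t))
b=ball(im,(100,300)); print(b)
cv2.imwrite('pics/c17.png',cv2.resize(im[100:360,180:460],None,fx=2.3,fy=2.3))
E
```

```text
t 28.65 pos [ 0.4347 -0.0314  0.129 ] yaw_y -1.178 tz [ 0.     0.003 -1.   ] F [-0.5  0.4 -1.1] M [-0.04 -0.04 -0.04] w 31.8 g 0.0 j1,7 [-0.89 -1.26]
[[318.2 151.1]
 [318.  274.4]
 [318.1 219.3]]
35 [[319.3, 151.0, 24, 19, 291]]
45 [[320.7, 152.9, 40, 28, 417]]
35 [[313.8, 271.2, 19, 13, 178]]
45 [[313.8, 271.2, 19, 15, 200]]
[(314.5, 209.5, 23.4, 141), (318.5, 152.5, 11.8, 34), (289.5, 170.5, 23.4, 83), (416.5, 240.5, 22.3, 63), (402.5, 260.5, 14.1, 130), (291.5, 204.5, 21.1, 103), (418.5, 208.5, 23.4, 33), (314.5, 268.5, 10.0, 30), (323.5, 191.5, 16.8, 122), (219.5, 195.5, 10.6, 142), (422.5, 277.5, 17.2, 209), (439.5, 250.5, 15.5, 199), (247.5, 290.5, 19.6, 20), (345.5, 187.5, 15.2, 67), (293.5, 134.5, 9.2, 100)]
```

The balls at (318,152) and (314,270) show the bar centred within about 1.5 mm. Descend, then grip.

Request:
carry_out([
  [[0, 0, 0.5, 0, 0, 0], [0, 0, 0.6, 0, 0, 0], [0, 0, 0.4, 0, 0, 0], [0, 0, 0.22, 0, 0, 0], [0, 0, 0, 0, 0, 0], [0, 0, 0, 0, 0, 0]],
])

```text
clock: 29.2
position: [0.4349, -0.0315, 0.0604]
ee_rot: [0.981, 0.194, 0.0, -0.001]
ft_force: [0.1, 0.7, 0.0]
grip_width: 0.376
grasp_force: 0.0
```

Request:
carry_out([
  [[0, 0, 0, 0, 0, 0], [0, 0, 0, 0, 0, 0], [0, 0, 0, 0, 0, 0], [0, 0, 0, 0, 0, 0]],
], hand=1, force=40)

```text
clock: 29.53
position: [0.4354, -0.0303, 0.0608]
ee_rot: [0.981, 0.194, 0.001, -0.002]
ft_force: [-2.2, 1.4, 7.2]
grip_width: 0.202
grasp_force: 39.4
```

```bash
python3 -c "
from h import *
st()"
```

```text
t 29.53 pos [ 0.4354 -0.0303  0.0608] yaw_y -1.179 tz [ 0.002  0.004 -1.   ] F [-2.2  1.4  7.2] M [0.31 0.42 0.07] w 17.2 g 39.39381122589111 j1,7 [-0.89 -1.15]
```

Gripped at 39 N. Slide to the rear along the board.

Request:
carry_out([
  [[0, 0, -0.02, 0, 0, 0], [0.07, 0.025, 0, 0, 0, 0], [0.14, 0.05, 0, 0, 0, 0], [0.14, 0.05, 0, 0, 0, 0], [0.14, 0.05, 0, 0, 0, 0], [0.14, 0.05, 0, 0, 0, 0], [0.14, 0.05, 0, 0, 0, 0], [0.14, 0.05, 0, 0, 0, 0], [0.14, 0.05, 0, 0, 0, 0], [0, 0, 0, 0, 0, 0]],
])

```text
clock: 30.37
position: [0.48, -0.0278, 0.0615]
ee_rot: [0.981, 0.194, 0.0, -0.002]
ft_force: [-5.9, 4.4, 14.0]
grip_width: 0.2
grasp_force: 56.3
```

```bash
python3 -c "
from h import *
st()"
```

```text
t 30.37 pos [ 0.48   -0.0278  0.0615] yaw_y -1.179 tz [-0.     0.005 -1.   ] F [-5.9  4.4 14. ] M [ 1.53  1.64 -0.12] w 17.0 g 56.27928061410785 j1,7 [-0.83 -1.03]
```

Request:
carry_out([
  [[0, 0, -0.02, 0, 0, 0], [0.14, 0.05, 0, 0, 0, 0], [0.14, 0.05, 0, 0, 0, 0], [0.14, 0.05, 0, 0, 0, 0], [0.14, 0.05, 0, 0, 0, 0], [0.14, 0.05, 0, 0, 0, 0], [0.14, 0.05, 0, 0, 0, 0], [0.14, 0.05, 0, 0, 0, 0], [0.13, 0.05, 0, 0, 0, 0], [0, 0, 0, 0, 0, 0], [0, 0, 0, 0, 0, 0]],
])

```text
clock: 31.28
position: [0.5256, -0.0247, 0.061]
ee_rot: [0.981, 0.195, -0.001, -0.003]
ft_force: [-3.1, 5.7, 0.3]
grip_width: 0.196
grasp_force: 56.0
```

```bash
python3 -c "
from h import *
st()"
```

```text
t 31.28 pos [ 0.5256 -0.0247  0.061 ] yaw_y -1.179 tz [-0.003  0.005 -1.   ] F [-3.1  5.7  0.3] M [ 1.75  1.17 -0.32] w 16.7 g 55.98756734223571 j1,7 [-0.76 -0.96]
```

Release, lift, and check from the top camera.

Request:
carry_out([
  [[0, 0, 0, 0, 0, 0], [0, 0, 0, 0, 0, 0], [0, 0, 0, 0, 0, 0], [0, 0, 0, 0, 0, 0], [0, 0, -0.4, 0, 0, 0], [0, 0, -0.7, 0, 0, 0], [0, 0, -0.9, 0, 0, 0], [0, 0, -0.9, 0, 0, 0], [0, 0, -0.9, 0, 0, 0], [-0.8, 0, -0.3, 0, 0, 0], [-0.8, -0.5, 0, 0, 0, 0], [-0.8, -0.5, 0, 0, 0, 0], [-0.8, -0.5, 0, 0, 0, 0], [0, 0, 0, 0, 0, 0], [0, 0, 0, 0, 0, 0]],
], hand=0.2)

```text
clock: 32.53
position: [0.3902, -0.0206, 0.2266]
ee_rot: [0.981, 0.195, 0.002, -0.004]
ft_force: [0.4, 0.4, 0.2]
grip_width: 0.393
grasp_force: 0.0
```

```bash
python3 - <<'E'
from h import *
st(); t=camera('top')[:,:,::-1]; wi=camera('wrist')[:,:,::-1]; np.savez('fin.npz',**camera_params('wrist'))
cv2.imwrite('pics/topf.png',t)
a=cv2.resize(t[185:275,245:405],None,fx=4,fy=4,interpolation=cv2.INTER_CUBIC); b=cv2.resize(wi,(320,200))
cv2.imwrite('pics/final.png',np.vstack([a,np.hstack([b,np.zeros((200,320,3),np.uint8)])]))
E
```

```text
t 32.53 pos [ 0.3902 -0.0206  0.2266] yaw_y -1.179 tz [ 0.002  0.009 -1.   ] F [0.4 0.4 0.2] M [-0.05 -0.06 -0.02] w 33.4 g 0.0 j1,7 [-0.92 -1.47]
```

View pics/final.png

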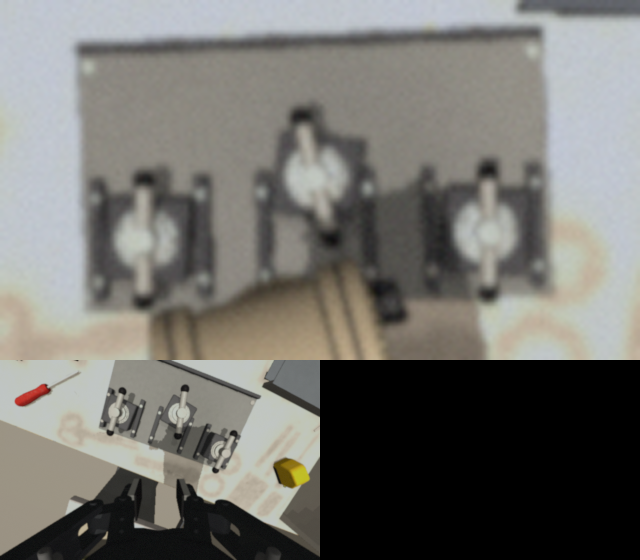

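The picture shows both side spindles home in their bays. The mid nut is only partly out, with its bar balls at (302,117) and (331,238) in the top crop, because the grip slipped along the bar. I'll regrip on the bar in front of the hub, so that the pads push positively against the hub.

```bash
python3 - <<'E'
from h import *
p=camera_params('top')
f=lambda a:[((u+.5)/4-.5+245,(v+.5)/4-.5+185) for u,v in a]
def rep(l,r):
    d=l-r; c=(l+r)/2; b=np.array([.4808,-.0275]); e=c[:2]-b; a=.05
    print('c',c.round(4),'len',np.linalg.norm(d).round(3),'yaw',np.arctan2(-d[0],d[1]).round(3),'board',(e[0]*np.cos(a)+e[1]*np.sin(a)).round(4),(-e[0]*np.sin(a)+e[1]*np.cos(a)).round(4))
rep(*w(p,f([(302,117),(331,238)]),.094))
for q in ([(144,180),(144,300)],[(488,172),(488,292)]): rep(*w(p,f(q),.071))
W=dict(np.load('fin.npz'));W['k1']=float(W['k1']); rep(*w(W,[(368,56),(358,148)],.094))
# nut edges and board in top crop
print(w(p,f([(262,175),(367,170)]),.026).round(3))
E
```

```text
c [ 0.477 -0.03   0.094] len 0.085 yaw -1.316 board -0.0039 -0.0023
c [0.4308 0.0897 0.071 ] len 0.083 yaw -1.549 board -0.0441 0.1195
c [ 0.4411 -0.1495  0.071 ] len 0.083 yaw -1.554 board -0.0458 -0.1199
c [ 0.48   -0.0283  0.094 ] len 0.082 yaw -1.258 board -0.0009 -0.0008
[[ 0.477  0.01   0.026]
 [ 0.482 -0.065  0.026]]
```

Request:
carry_out([
  [[0, 0, 0, 0, 0, 1], [0.5, 0.3, 0.3, 0, 0, 0], [0.5, 0.3, 0.7, 0, 0, 0], [0.41, 0.22, 0.9, 0, 0, 0], [0, 0, 0.7, 0, 0, 0], [0, 0, 0, 0, 0, 0], [0, 0, 0, 0, 0, 0]],
])

```text
clock: 33.22
position: [0.4536, -0.0373, 0.1212]
ee_rot: [0.99, 0.142, -0.002, 0.0]
ft_force: [1.0, -0.1, 0.9]
grip_width: 0.396
grasp_force: 0.0
```

```bash
python3 - <<'E'
from h import *
im=scan('w20'); p=camera_params('wrist')
c=np.array([.4785,-.029]);u=np.array([.961,.277])
B=px(p,[[*(c+.043*u),.094],[*(c-.043*u),.094],[*c,.102]]); print(B.round(1))
for b in B[:2]: print(dark(im,b,24,40),dark(im,b,24,30))
g=cv2.cvtColor(im,cv2.COLOR_BGR2GRAY)
for y in range(int(B[0][1])+14,int(B[1][1])+20,12): print(y,int(B[0][0])-30,g[y,int(B[0][0])-30:int(B[0][0])+31:3])
E
```

```text
t 33.22 pos [ 0.4536 -0.0373  0.1212] yaw_y -1.286 tz [-0.004 -0.001 -1.   ] F [ 1.  -0.1  0.9] M [0.03 0.03 0.01] w 33.7 g 0.0 j1,7 [-0.96 -1.29]
[[318.6 113.9]
 [317.9 245.1]
 [318.2 185.8]]
[[317.8, 112.9, 23, 20, 299]] []
[[315.6, 244.9, 22, 15, 243]] [[315.5, 245.3, 20, 15, 197]]
127 288 [155 148  94 104 106 105 101 145 181 197 209 189 158 107 101 101 101  99
 101 103 103]
139 288 [118 101 109 108 109 109 107 148 181 194 188 143 122  78  66  66  62  55
  49  71  94]
151 288 [107 108 111 180 207 194 171 151 176 138 148 135 119 124 147 150 132  75
  69  68  68]
163 288 [113 198 210 197 195 212 206 146 127 134 147 134 119 138 148 141 140 148
 148  78  70]
175 288 [117 204 201 211 212 192 110 141 145 149 151 152 149 115 134 151 151 144
 146  90  68]
187 288 [ 64 127 198 203 152 136 140 143 145 143 145 146 147 146 140 142 146 141
  97  69  61]
199 288 [150 129  89  66  74 116 124 111 127 134 136 128 113 127 113  77  66  65
  64  42  63]
211 288 [159 158 158 158 155 155 148 109 127 136 143 128 105  61  65  65  63  66
  37  61  64]
223 288 [158 159 157 157 153 148 102 109 127 137 142 128 104 100 103 102  85  41
  58  59  56]
235 288 [151 156 150 147 147 133  82 107 129 137 139 127  95  89  91  73  38  58
  60  55  83]
247 288 [147 149 147 146 147 134  60  18  22  22  25  20  20  80  72  40 101 113
  70  87  89]
259 288 [211 213 212 213 213 176 148 150 149 147 143 137 126 111  69  54  56  57
  89  90  92]
```

The balls are within 2 px of the prediction. Descend and grip the front half of the bar.

Request:
carry_out([
  [[0, 0, 0.5, 0, 0, 0], [0, 0, 0.5, 0, 0, 0], [0, 0, 0.4, 0, 0, 0], [0, 0, 0.2, 0, 0, 0], [0, 0, 0, 0, 0, 0], [0, 0, 0, 0, 0, 0]],
])

```text
clock: 33.77
position: [0.4548, -0.0358, 0.059]
ee_rot: [0.99, 0.142, 0.001, -0.002]
ft_force: [0.2, -1.2, -0.7]
grip_width: 0.398
grasp_force: 0.0
```

Request:
carry_out([
  [[0, 0, 0, 0, 0, 0], [0, 0, 0, 0, 0, 0], [0, 0, 0, 0, 0, 0], [0, 0, 0, 0, 0, 0], [0, 0, 0, 0, 0, 0]],
], hand=1, force=50)

```text
clock: 34.18
position: [0.4549, -0.0359, 0.0587]
ee_rot: [0.99, 0.142, 0.001, -0.002]
ft_force: [-0.9, -1.2, 8.2]
grip_width: 0.114
grasp_force: 49.0
```

```bash
python3 -c "
from h import *
st()"
```

```text
t 34.18 pos [ 0.4549 -0.0359  0.0587] yaw_y -1.285 tz [ 0.001  0.005 -1.   ] F [-0.9 -1.2  8.2] M [-0.19  0.19  0.02] w 9.7 g 49.01106297969818 j1,7 [-0.92 -1.16]
```

Request:
carry_out([
  [[0, 0, -0.02, 0, 0, 0], [0.06, 0.015, 0, 0, 0, 0], [0.12, 0.03, 0, 0, 0, 0], [0.12, 0.03, 0, 0, 0, 0], [0.12, 0.03, 0, 0, 0, 0], [0.12, 0.03, 0, 0, 0, 0], [0.12, 0.03, 0, 0, 0, 0], [0.12, 0.03, 0, 0, 0, 0], [0.12, 0.03, 0, 0, 0, 0], [0.12, 0.03, 0, 0, 0, 0], [0.12, 0.03, 0, 0, 0, 0], [0.08, 0.02, 0, 0, 0, 0], [0, 0, 0, 0, 0, 0], [0, 0, 0, 0, 0, 0]],
])

```text
clock: 35.35
position: [0.5101, -0.0365, 0.0644]
ee_rot: [0.99, 0.141, 0.005, -0.001]
ft_force: [-8.1, -8.6, 59.7]
grip_width: 0.112
grasp_force: 92.6
```

```bash
python3 - <<'E'
from h import *
im=scan('w21'); b=ball(im,(60,320)); print(b[:6]); p=camera_params('wrist'); o=get_obs()
c=np.array([.4785+.0505,-.029+.003]);u=np.array([.961,.277])
B=px(p,[[*(c+.043*u),.094],[*c,.102]]); print(B.round(1),dark(im,B[0],24,40))
E
```

```text
t 35.35 pos [ 0.5101 -0.0365  0.0644] yaw_y -1.287 tz [ 0.01   0.004 -1.   ] F [-8.1 -8.6 59.7] M [-1.19  2.04  0.12] w 9.5 g 92.59841314516962 j1,7 [-0.82 -1.05]
[(322.5, 221.5, 23.4, 135), (318.5, 140.5, 14.5, 55), (293.5, 220.5, 16.6, 137), (288.5, 258.5, 13.0, 43), (258.5, 242.5, 21.2, 64)]
[[309.4 121.5]
 [309.3 221.8]] [[318.9, 135.5, 28, 18, 338]]
```

Request:
carry_out([
  [[0, 0, -0.06, 0, 0, 0], [0, 0, -0.06, 0, 0, 0], [0, 0, 0, 0, 0, 0], [0, 0, 0, 0, 0, 0]],
])

```text
clock: 35.73
position: [0.5068, -0.0351, 0.0661]
ee_rot: [0.99, 0.142, 0.002, -0.002]
ft_force: [-4.6, -4.6, 28.6]
grip_width: 0.115
grasp_force: 86.5
```

```bash
python3 - <<'E'
from h import *
st()
p=camera_params('scene'); im=camera('scene')[:,:,::-1]; cv2.imwrite('pics/s2.png',im)
t=camera('top')[:,:,::-1]; cv2.imwrite('pics/t2.png',t)
P=camera_params('top'); print('pred front ball top px',px(P,[(.529-.042,-.026-.012,.094),(.529+.042,-.026+.012,.094)]).round(1), px(p,[(.529+.042,-.026+.012,.094),(.529,-.026,.05)]).round(1))
g=cv2.cvtColor(t,cv2.COLOR_BGR2GRAY); print(g[200:236:2,306:344:2])
E
```

```text
t 35.73 pos [ 0.5068 -0.0351  0.0661] yaw_y -1.286 tz [ 0.004  0.004 -1.   ] F [-4.6 -4.6 28.6] M [-0.79  1.    0.09] w 9.7 g 86.46751797292382 j1,7 [-0.83 -1.06]
pred front ball top px [[326.7 225.4]
 [318.6 194.6]] [[320.4 201.4]
 [334.4 204.6]]
[[147 136 122 144 114 124 133 131 125 121 119 116 113 107 100  95  90  85
   84]
 [151 128 139 150 118 142 145 143 139 137 134 132 126 123 121 115 114 108
   93]
 [153 120 146 143 126 151 149 150 146 147 142 141 138 134 130 127 126 124
  100]
 [149 120 152 136 139 158 156 155 155 153 148 149 148 145 141 140 137 132
  104]
 [140 132 150 121 153 162 161 161 161 159 159 156 156 150 150 150 149 134
  115]
 [121 140 148 122 168 172 169 168 165 163 165 159 158 158 156 154 152 135
  128]
 [117 150 142 135 174 174 175 172 172 170 166 166 164 161 160 159 157 130
  141]
 [122 152 128 153 178 179 178 178 175 176 174 172 169 170 168 165 159 126
  150]
 [136 154 113 164 180 183 180 182 181 179 179 174 176 174 174 172 158 121
  154]
 [144 147 118 172 180 178 179 181 180 181 182 180 179 178 179 178 152 132
  154]
 [155 144 134 156 154 155 169 168 180 177 180 181 183 180 181 178 145 140
  153]
 [155 141 152 156 153 147 147 144 152 150 163 168 173 179 180 174 129 147
  141]
 [154 143 153 157 156 152 148 147 145 141 143 140 147 154 172 165 121 152
  135]
 [151 146 153 159 150 152 146 149 147 146 148 149 149 146 160 150 128 152
  121]
 [151 142 151 151 151 151 149 145 145 148 150 150 152 154 157 147 147 153
  122]
 [136 134 142 143 147 147 152 149 149 145 146 151 150 155 155 147 149 146
  118]
 [136 136 141 143 148 148 149 151 149 149 149 150 150 154 155 145 156 139
  131]
 [133 136 140 144 146 147 149 151 148 147 147 141 145 145 149 145 163 130
  148]]
```

Request:
carry_out([
  [[0, 0, 0, 0, 0, 0], [0, 0, 0, 0, 0, 0], [0, 0, 0, 0, 0, 0], [0, 0, -0.4, 0, 0, 0], [0, 0, -0.6, 0, 0, 0], [0, 0, -0.6, 0, 0, 0], [0, 0, 0, 0, 0, 0], [0, 0, 0, 0, 0, 0]],
], hand=0.25)

```text
clock: 36.5
position: [0.505, -0.0336, 0.1282]
ee_rot: [0.99, 0.143, 0.001, -0.003]
ft_force: [-0.2, 0.5, -0.3]
grip_width: 0.375
grasp_force: 0.0
```

```bash
python3 - <<'E'
from h import *
im=scan('w22'); p=camera_params('wrist'); g=cv2.cvtColor(im,cv2.COLOR_BGR2GRAY)
m=((g<45)&(np.arange(640)>285)[None]&(np.arange(640)<355)[None]).astype(np.uint8)
n,l,s,c=cv2.connectedComponentsWithStats(m)
for i in range(1,n):
    if 120<s[i,4]<1500 and c[i][1]<300: print(c[i].round(1),s[i])
print([b for b in ball(im,(60,320)) if 290<b[0]<345])
for y in range(80,260,8): print(y,g[y,285:355:3])
for X in [(.525,-.027),(.515,-.028)]: print(px(p,[[*X,.102],[X[0]+.0413,X[1]+.012,.094],[X[0]-.0413,X[1]-.012,.094]]).round(0).tolist())
E
```

```text
t 36.5 pos [ 0.505  -0.0336  0.1282] yaw_y -1.284 tz [ 0.001  0.006 -1.   ] F [-0.2  0.5 -0.3] M [-0.02 -0.01 -0.06] w 31.9 g 0.0 j1,7 [-0.9  -1.15]
[309.6 192.8] [286 178  61  31 760]
[352.6 263.4] [350 238   5  58 203]
[325.9 273.1] [319 250  15  50 141]
[(307.5, 228.5, 22.3, 108), (306.5, 301.5, 9.6, 42), (306.5, 248.5, 23.4, 127), (331.5, 225.5, 17.4, 74), (319.5, 268.5, 9.6, 77), (301.5, 190.5, 18.8, 19)]
80 [207 207 207 207 207 207 207 207 207 207 206 208 208 206 207 207 206 207
 207 207 207 207 207 207]
88 [207 207 207 207 207 207 206 207 207 207 207 207 207 207 207 207 207 207
 207 207 206 207 207 207]
96 [147 176 194 202 205 206 207 207 207 208 207 207 207 207 207 208 207 206
 207 207 207 207 206 207]
104 [ 85  89  92  94  95  94  95  93  92  96 118 143 179 193 203 206 207 207
 207 207 207 207 207 207]
112 [150 150 148 148 146 140 136 132 123 107  91  87  87  92  94  93  94  92
  92  90  93 115 132 137]
120 [149 149 150 151 151 150 150 150 148 149 149 148 149 148 145 145 146 141
 133 123  86  60  57  59]
128 [150 150 150 149 149 151 152 148 148 147 148 147 148 147 148 148 14
[... 1002 characters left out ...]
2 122 134 133 120 102 115 126 132 132 134 128  75  63  64  62
  64  63  61  87  98  97]
224 [179 188 113 119 130 135 124 102  94  92 116 128 122 130 135  80  64  64
  65  57  45  48  94  96]
232 [175 194 153 104 114 132 125 111 123 135 136 133 108 131 127  91  63  63
  56  53  54  71  86  88]
240 [145 183  99  96 108 110 118 102  80  82 133 137 136 116 106  57  55  52
 111 117  79  86  42  23]
248 [124 130 107 119 118 121 124 126 130  91 109 122 122 114  66  56  45  52
  52  54  84  84  34  15]
256 [ 71 114 118 118 119 119 119 118 117 119 116 112  81  53  51  41  49  53
  54  74  85  84  29  17]
[[319.0, 190.0], [319.0, 120.0], [319.0, 247.0]]
[[316.0, 205.0], [316.0, 136.0], [316.0, 260.0]]
```

```bash
python3 - <<'E'
from h import *
p=dict(np.load('w22.npz'));p['k1']=float(p['k1'])
b=np.array([.4808,-.0275])
def bd(c): e=np.array(c[:2])-b; return (e@[np.cos(.05),np.sin(.05)]).round(4),(e@[-np.sin(.05),np.cos(.05)]).round(4)
q=w(p,[(298,192)],.094)[0]; print('rear ball',q.round(4),bd(q)); 
for z in(.094,.102,.115): 
    h=w(p,[(306,247)],z)[0]; print('hub',z,h.round(4),bd(h))
im=cv2.imread('pics/w22.png'); a=im[60:340,180:460]; 
g=cv2.cvtColor(a,cv2.COLOR_BGR2GRAY); s=cv2.resize(g,(56,46),interpolation=cv2.INTER_AREA)
print('\n'.join(''.join(' .:-=+*#%@'[::-1][v*10//256] for v in r) for r in s))
E
```

```text
rear ball [ 0.5183 -0.0147  0.094 ] (np.float64(0.0381), np.float64(0.011))
hub 0.094 [ 0.4817 -0.0306  0.094 ] (np.float64(0.0008), np.float64(-0.0031))
hub 0.102 [ 0.4851 -0.03    0.102 ] (np.float64(0.0042), np.float64(-0.0027))
hub 0.115 [ 0.4907 -0.029   0.115 ] (np.float64(0.0098), np.float64(-0.0019))<stdin>:10: RuntimeWarning: overflow encountered in scalar multiply
Traceback (most recent call last):
OverflowError: Python integer 256 out of bounds for uint8
```

The nut tilted during the push and fell back upright at board x≈0.00, since the push is high above its base. I'll grip the rear half of the bar instead, take part of the weight, and draw it on.

Request:
carry_out([
  [[0.05, -0.33, 0, 0, 0, -0.7], [0, 0, 0.3, 0, 0, 0], [0, 0, 0.5, 0, 0, 0], [0, 0, 0.5, 0, 0, 0], [0, 0, 0.35, 0, 0, 0], [0, 0, 0, 0, 0, 0], [0, 0, 0, 0, 0, 0]],
])

```text
clock: 37.13
position: [0.5013, -0.0213, 0.0601]
ee_rot: [0.984, 0.178, -0.001, -0.002]
ft_force: [0.8, 0.3, -0.2]
grip_width: 0.379
grasp_force: 0.0
```

Request:
carry_out([
  [[0, 0, 0, 0, 0, 0], [0, 0, 0, 0, 0, 0], [0, 0, 0, 0, 0, 0], [0, 0, 0, 0, 0, 0], [0, 0, -0.03, 0, 0, 0], [0, 0, 0, 0, 0, 0]],
], hand=1, force=60)

```text
clock: 37.63
position: [0.5023, -0.0205, 0.0627]
ee_rot: [0.984, 0.179, 0.0, -0.002]
ft_force: [1.2, 0.5, -4.1]
grip_width: 0.111
grasp_force: 58.6
```

```bash
python3 -c "
from h import *
st()"
```

```text
t 37.63 pos [ 0.5023 -0.0205  0.0627] yaw_y -1.212 tz [-0.001  0.004 -1.   ] F [ 1.2  0.5 -4.1] M [ 0.23 -0.27 -0.06] w 9.5 g 58.552159667015076 j1,7 [-0.85 -1.02]
```

Fz is -4.1 N, so half the weight is carried. Draw it rearward in two halves.

Request:
carry_out([
  [[0.06, 0.02, 0, 0, 0, 0], [0.11, 0.035, 0, 0, 0, 0], [0.11, 0.035, 0, 0, 0, 0], [0.11, 0.035, 0, 0, 0, 0], [0.11, 0.035, 0, 0, 0, 0], [0.06, 0.02, 0, 0, 0, 0], [0, 0, 0, 0, 0, 0]],
])

```text
clock: 38.22
position: [0.5268, -0.0195, 0.0626]
ee_rot: [0.984, 0.179, 0.0, -0.002]
ft_force: [0.9, 0.6, -2.8]
grip_width: 0.111
grasp_force: 58.6
```

```bash
python3 - <<'E'
from h import *
im=scan('w23'); p=camera_params('wrist'); g=cv2.cvtColor(im,cv2.COLOR_BGR2GRAY)
print([b for b in ball(im,(60,340)) if 285<b[0]<350])
E
```

```text
t 38.22 pos [ 0.5268 -0.0195  0.0626] yaw_y -1.211 tz [-0.     0.003 -1.   ] F [ 0.9  0.6 -2.8] M [ 0.15 -0.3  -0.04] w 9.5 g 58.6285400390625 j1,7 [-0.81 -0.99]
[(317.5, 227.5, 16.8, 30), (317.5, 320.5, 17.7, 119), (286.5, 255.5, 16.8, 25), (346.5, 257.5, 12.1, 43)]
```

Request:
carry_out([
  [[0.06, 0.02, 0, 0, 0, 0], [0.11, 0.035, 0, 0, 0, 0], [0.11, 0.035, 0, 0, 0, 0], [0.11, 0.035, 0, 0, 0, 0], [0.11, 0.035, 0, 0, 0, 0], [0.06, 0.02, 0, 0, 0, 0], [0, 0, 0, 0, 0, 0], [0, 0, 0, 0, 0, 0]],
])

```text
clock: 38.93
position: [0.55, -0.0183, 0.0628]
ee_rot: [0.984, 0.179, 0.001, -0.002]
ft_force: [1.2, -0.3, -4.0]
grip_width: 0.109
grasp_force: 58.6
```

```bash
python3 - <<'E'
from h import *
im=scan('w24')
print([b for b in ball(im,(60,340)) if 285<b[0]<350])
E
```

```text
t 38.93 pos [ 0.55   -0.0183  0.0628] yaw_y -1.212 tz [ 0.     0.004 -1.   ] F [ 1.2 -0.3 -4. ] M [ 0.08 -0.32 -0.01] w 9.3 g 58.63122582435608 j1,7 [-0.77 -0.96]
[(315.5, 319.5, 18.8, 110), (319.5, 228.5, 18.5, 28), (346.5, 260.5, 13.2, 47), (288.5, 259.5, 13.0, 30)]
```

Request:
carry_out([
  [[0, 0, 0.02, 0, 0, 0], [0, 0, 0, 0, 0, 0], [0, 0, 0, 0, 0, 0]],
])

```text
clock: 39.23
position: [0.5502, -0.0181, 0.0624]
ee_rot: [0.984, 0.179, 0.001, -0.002]
ft_force: [3.1, 0.9, 0.0]
grip_width: 0.114
grasp_force: 59.1
```

Request:
carry_out([
  [[0, 0, 0, 0, 0, 0], [0, 0, 0, 0, 0, 0], [0, 0, 0, 0, 0, 0], [0, 0, 0, 0, 0, 0], [0, 0, -0.3, 0, 0, 0], [0, 0, -0.6, 0, 0, 0], [0, 0, -0.8, 0, 0, 0], [0, 0, -0.9, 0, 0, 0], [0, 0, -0.9, 0, 0, 0], [-0.8, -0.3, -0.3, 0, 0, 0], [-0.8, -0.3, 0, 0, 0, 0], [-0.8, -0.3, 0, 0, 0, 0], [-0.8, -0.3, 0, 0, 0, 0], [0, 0, 0, 0, 0, 0], [0, 0, 0, 0, 0, 0]],
], hand=0.25)

```text
clock: 40.48
position: [0.4208, -0.0186, 0.2152]
ee_rot: [0.984, 0.178, 0.001, -0.005]
ft_force: [0.3, 0.3, -0.5]
grip_width: 0.377
grasp_force: 0.0
```

```bash
python3 - <<'E'
from h import *
im=scan('w25'); t=camera('top')[:,:,::-1]; cv2.imwrite('pics/t3.png',t)
b=np.array([.4808,-.0275])
def bd(c): e=np.array(c[:2])-b; return (e@[np.cos(.05),np.sin(.05)]).round(4),(e@[-np.sin(.05),np.cos(.05)]).round(4)
P=camera_params('top'); p=camera_params('wrist'); c=np.array([.5255,-.027]); u=np.array([.936,.351])
for n,cam,img,h in(('top',P,t,9),('wrist',p,im,20)):
    for s in(1,-1):
        e=px(cam,[*(c+s*.043*u),.094])[0]; d=dark(img,e,h,60 if n=='top' else 45) if n=='wrist' else None
        if n=='top':
            g=cv2.cvtColor(img,cv2.COLOR_BGR2GRAY).astype(float); x,y=e.round().astype(int); q=g[y-h:y+h+1,x-h:x+h+1]; W=np.clip(80-q,0,None); yy,xx=np.mgrid[y-h:y+h+1,x-h:x+h+1]; d=[((W*xx).sum()/W.sum(),(W*yy).sum()/W.sum())]
        print(n,s,e.round(1),d,[bd(w(cam,[k[:2]],.094)[0]) for k in d])
g=cv2.cvtColor(t,cv2.COLOR_BGR2GRAY); print(g[190:250:2,300:346:2])
E
```

```text
t 40.48 pos [ 0.4208 -0.0186  0.2152] yaw_y -1.212 tz [ 0.001  0.011 -1.   ] F [ 0.3  0.3 -0.5] M [-0.03 -0.02  0.01] w 32.0 g 0.0 j1,7 [-1.02 -1.47]
top 1 [317.8 196.5] [(np.float64(318.69793103448274), np.float64(196.4841379310345))] [(np.float64(0.0856), np.float64(0.0088))]
top -1 [328.2 226.1] [(np.float64(330.7817777777778), np.float64(227.83466666666666))] [(np.float64(-0.0014), np.float64(-0.0216))]
wrist 1 [371.7  31. ] [[371.9, 30.2, 15, 13, 151]] [(np.float64(0.0862), np.float64(0.0114))]
wrist -1 [367.8 134.9] [[367.9, 135.8, 16, 26, 204]] [(np.float64(0.003), np.float64(-0.0152))]
[[198 197 199 194 197 198 199 196 198 197 197 196 196 196 196 195 195 196
  196 195 195 197 195]
 [194 196 193 187 188 183 182 180 182 182 183 180 181 177 181 179 167 161
  163 148 146 152 152]
 [143 147 140 128 125 120 109 104  98 100  96  98 100 101 100  99  90  87
   89  82  87  91  90]
 [ 90  87  87  83  87  85  86  82  48  32  39  62  84 104 106 106 108 101
  105 109 114 118 123]
 [127 124 127 124 128 129 127 116  66  82  87  78  98 127 130 127 125 129
  130 135 136 137 135]
 [135 138 137 
[... 1711 characters left out ...]
 54  63  78  80  80]
 [136 139 137 133 116  77  91 134 130 131 112  79  75  93  90  76 107 102
   59  59  73  78  81]
 [138 137 135 135 122  75  71 101  95  89  92  87  80 108 109  84 114 116
   87  60  76  80  78]
 [130 128 115 109  90  76  83  89  91  97 102 106  90 110 124  97 113 129
  105  61  71  71  79]
 [ 96  91  87  89  92  96 102 106 110 112 114 115 108 117 133 115 114 138
  124  61  35  43  68]
 [ 94  98  99 104 109 111 116 118 122 124 122 126 120 106 139 131 108 145
  135  80  36  47  62]
 [112 113 117 123 119 126 125 129 131 134 134 135 135 113 141 142 107 143
  149 105  60  69  57]
 [122 124 127 132 131 130 134 137 139 141 143 144 145 117 138 149 114 142
  153 114  68  63  53]]
```

Measured board x for the climbing nut is 0.045 m, clear of the rails and the lip. The spindle is raised, and both other bars still sit at their home angle. Handing in.

```bash
python3 -c "
from workcell import *
print(hand_in())"
```

```text
the job is handed in; nothing more can be done
None
```

The job is handed in at about 40.5 s: the left and right spindles are wound home in their bays, and the climbing mid spindle (about a fifth of a turn, raised) stands upright on the rear strip about 9 mm clear of the rails. It tilted during two earlier pushes, peaking at about 60 N at the wrist, before a half-lifted third pull moved it.

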